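Pack the markers away in their case

ROBOT

A 7-joint arm with a two-finger parallel gripper is mounted at the origin on the work surface. World frame = base frame: x ahead of the robot, y to its left, z up, the work surface at z = 0. Lengths are in m, angles in rad, forces in N, time in s.
With the tool pointing down it reaches from about 0.4 to 0.85 m from the base axis. Payload 10.4 kg.
Tool frame: the origin (TCP) lies on the mounting face of the last link; the fingertips stand 173 mm ahead of it and the grasp point (between the pads) lies 155 mm ahead of it (manip.tip_extent is the distance from the TCP to the fingertips, in m); z points along the fingers, y is the line along which they close (so a half turn about z gives the same grasp; the last joint's range is limited). The gripper opens to 85 mm and grips with 20 to 120 N. Pads are 22 mm wide; open, the fingers measure 114 mm over their backs; the gripper's body (76 mm by 85 mm) begins 54 mm behind the grasp point. The pads swing forward as they close: fully open they stand 13 mm farther back than shut.
Start: joints at [1.085, 0.332, -0.065, 1.46, 0.022, 1.35, -0.088], TCP at [0.279, -0.559, 0.405] pointing down, gripper open.
Joint ranges: [-2.6, 2.6], [-0.5, 2.12], [-1.47, 1.34], [0.16, 2.42], [-1.27, 4.41], [0.06, 2.06], [-2.6, 2.6]. Speed limits (rad/s): [2.22, 2.22, 2.79, 2.79, 3.14, 3.14, 3.14].

INTERFACE

Orientations are given as a unit quaternion [x, y, z, w].
In Python, from workcell import manip gives the robot as it stands.
- The arm moves only by the tool move_arm, never from a script. Its argument "plan" is one flat list of numbers, 7 for each row, row after row: the turn, a rotation vector about the tool's x, y, z in rad, then the shift along the tool's x, y, z in m, then the finger opening in m, from 0 to 0.0854. In form: [ax, ay, az, dx, dy, dz, gripper, ax, ay, az, dx, dy, dz, gripper, ...]. A call has 1 to 12 rows; each row is the pose to reach, as a shift and turn from the pose commanded when the call began, along the tool's axes at that moment; what a row does not reach only later rows make up. A row lasts 1/8 s, in which the tool goes at most 62.5 mm and 10.7 degrees, less where a joint would pass 70% of its speed; a pose out of reach is approached as far as the arm can. A call with a gripper value outside its range is refused whole. The fingers move at their own pace and stop on an object; "squeeze" is the grip in N (left out, the last holds). Time passes only in rows, so rows that repeat a pose let the fingers close. It gives the time, the measured TCP pose, the force, the opening and the grip force at its end, in the units of the state.
- manip.get_obs(): the state, without advancing time (a new reading comes with each control period).
- manip.camera(name): name is "side" or "top" or "wrist"; returns a dict with "color" (400x640x3 uint8, red, green, blue), "fx", "fy", "cx", "cy" (pixels), "cam_to_world" (4x4, takes a point from camera to world coordinates); the wrist camera has in their place "mount" (4x4, takes a point from camera to tool coordinates, whose origin is the TCP and whose axes are the flange's). Camera axes: x right, y down, z forward; pixel columns grow to the right and rows downward; lengths in m; the calibration is good to about 2 mm. The wrist camera is an equidistant fisheye: a pixel r from the principal point sees the ray r / f radians off the axis. A picture is of the moment at which its call begins: read the wrist's pose just before it. There is no depth.
- manip.hand_in(): hands the job in; it is judged then, once.
Trained networks look in a picture, given as the dict that the camera call returned (one of the last four; its "shot" number tells which), for a name from the list of things; names that differ only in an ending like _2 or _b are one class to them, and where a whole thing is asked for, a point or a joint stands for the part that bears it (a point fixed in the world has none). Each returns a list of dicts, best first, with "conf" (0 to 1); they miss things now and then, are a little off and sometimes report something else, mostly with a low value. They report only what shows in the picture. A call takes as long as a camera call. They do not tell look-alikes from the thing itself.
- manip.look_for(picture, label): "position" ([x, y, z] in m, in the coordinates of the camera as it stood for that picture, good to about 4 mm: the middle of the surface that is visible of it).
- manip.silhouettes(picture, label): "pixels" (400x640 bool, what is visible of it).
- manip.tip_of(picture, label): "position" ([x, y, z] in m, in the coordinates of the camera as it stood for that picture, good to about 4 mm: a listed point, or the origin of a listed thing).
The state is a dict: "clock": time; "joint_pos": joint angles; "joint_velocities": joint speeds; "tau": joint torques, N m; "position": TCP position; "ee_rot": TCP orientation; "ft_force": force on the tool from outside, world axes, zero at the start; "torque": the same for the moment, N m; "grip_width": opening from 0.0 (shut) to 1.0 (fully open); "grasp_force": force on a finger pad.
Only numpy, scipy, OpenCV 4.12 (cv2) and the standard library are available. Lean on these libraries where they do the work, as an engineer would, in place of code of your own. Each camera call takes 0.05 s, during which the arm holds its last target. There are 200 camera calls.

TASK

Pack up the drawing table: open the wooden marker case and put every loose square-barrelled marker away in it, level, the cap at one end pushed through a free hole of the drilled rail until the barrel is home against the rail and lies in its notch. Lay the white eraser flat on the case's floor in the space at the end away from the rail, and shut the lid fully; leave the ink bottle and the round paint pen where they are.

Things in the scene. Friction and masses are not known exactly. Their poses are not given: they have to be found in the camera images.
- case: wooden marker case, fixed, 218 (x) x 248 (y) x 60 mm high, walls and floor 6 mm thick. Origin at the centre of its underside; z up, y towards its hinges and the drilled rail inside its +y end, x across the four holes. A marker that is home has its middle at y = +33 mm, z about 33 mm. Gripped within 12 mm of its middle while it is slid in, the fingers stay between rest and rail
- rail (a point): drilled rail: upright board across the case, 10 mm thick, top at case z = 52 mm, with four through holes of 17 mm diameter (46 mm apart, axes along y). This point: middle of its inner (-y) face at hole height, case (0, 88, 34) mm; axes as the case. 20 mm free behind it; 206 mm free in front, so a marker can be lowered level in line with a hole, cap just short of the rail, then slid in
- rest (a point): notched rest: low board across the case, parallel to the rail, case y = -20 to -11 mm; in line with each hole a notch 27 mm wide whose bottom is at case z = 24 mm; the teeth between reach z = 38 mm. This point: middle of the rest at notch-bottom level; axes as the case
- hole1 (a point): centre of hole 1 of the rail, at the mouth on the rail's inner face, case x = -69 mm; axes as the case
- hole2 (a point): centre of hole 2 of the rail, at the mouth on the rail's inner face, case x = -23 mm; axes as the case
- hole3 (a point): centre of hole 3 of the rail, at the mouth on the rail's inner face, case x = 23 mm; axes as the case
- hole4 (a point): centre of hole 4 of the rail, at the mouth on the rail's inner face, case x = 69 mm; axes as the case
- case_lid (a joint): angle of the lid, a wooden board 218 x 248 x 8 mm hinged along the top of the case's +y end (above the rail), opened by lifting its -y end: 0 shut, grows as it opens, stop at 1.68 rad (just past upright). The hinge is stiff (about 0.45 N m): the lid stays where it is left
- lid_bar (a point): middle of the lid's lift bar: brass, 16 mm diameter, 34 mm long, parallel to the hinge, 22 mm in front of the lid's free edge, 270 mm from the hinge line. Pinched on its two end faces (tool down, fingers closing along the hinge direction) it turns between the fingers, so the lid can be led along its arc without tilting the tool. Axes as the lid's (y towards the hinge, x along it)
- lid_hinge (a point): point on the hinge line, mid-way along it (case x = 0, y = 124 mm), at the level of the lift bar when the lid is shut; axes as the case
- marker1: square-barrelled twin-tip marker, 154 mm long, about 40 g: grey barrel 19 x 19 x 110 mm with black ends, and a round black cap at each end, 13 mm diameter, 22 mm long, its last 6 mm tapering to 8 mm. Both ends are alike; either may go into the rail. Origin at its middle, x along its length; it starts lying on a side of the barrel (origin 9.5 mm up). Three or all four of the four are present
- marker2: square-barrelled twin-tip marker, 154 mm long, about 40 g: grey barrel 19 x 19 x 110 mm with black ends, and a round black cap at each end, 13 mm diameter, 22 mm long, its last 6 mm tapering to 8 mm. Both ends are alike; either may go into the rail. Origin at its middle, x along its length; it starts lying on a side of the barrel (origin 9.5 mm up). Three or all four of the four are present
- marker3: square-barrelled twin-tip marker, 154 mm long, about 40 g: grey barrel 19 x 19 x 110 mm with black ends, and a round black cap at each end, 13 mm diameter, 22 mm long, its last 6 mm tapering to 8 mm. Both ends are alike; either may go into the rail. Origin at its middle, x along its length; it starts lying on a side of the barrel (origin 9.5 mm up). Three or all four of the four are present
- marker4: square-barrelled twin-tip marker, 154 mm long, about 40 g: grey barrel 19 x 19 x 110 mm with black ends, and a round black cap at each end, 13 mm diameter, 22 mm long, its last 6 mm tapering to 8 mm. Both ends are alike; either may go into the rail. Origin at its middle, x along its length; it starts lying on a side of the barrel (origin 9.5 mm up). Three or all four of the four are present
- ink_bottle: ink bottle, 52 mm diameter, 60 mm tall with its black cap, origin at the centre of its underside, z up; leave it alone
- eraser: white block eraser, 28 (x) x 62 (y) x 16 mm (z), about 35 g, origin at the centre of its underside, z up; starts lying on the table
- end_space (a point): middle of the case floor in the end space, between the -y end wall (inside at case y = -118 mm) and the caps of stowed markers, which reach case y = -44 mm: 74 mm wide (y), 206 mm long (x). This point: case (0, -81, 7) mm, on the felt; axes as the case
- paint_pen: round white paint pen with a black cap and clip, 23 mm diameter, 135 mm long, lying on the table; not one of the markers, leave it alone
Not all that is in view belongs to the job. Leave any orange or pink look-alike of the marker1 alone. What is shaped like the marker4 but red is not meant.

How it is judged:
By the outcome, as a careful person would: the job done as asked, in the order asked, and still so for the second after the job is handed in, with the robot touching nothing.
Of marker1, marker2, marker3, marker4 only 3 to 4 are there at a start; the rules pass over those that are not, and their reading is None.
At some moment in a run one of marker1, marker2, marker3, marker4, eraser may be knocked a few centimetres aside while the robot is not near it.
Once in a run the grip may slacken for a moment while it holds something.
It also fails if it takes over 210 s, if anything falls off the work surface, if the arm or the gripper's body presses on something with over 40 N, if the wrist force passes 120 N, or if a joint passes its speed limit or range.

## Working session

There is one attempt and no reset: what is moved stays moved. The work goes in short steps, Python scripts to look and compute and a tool call to move; the robot and the scene stay as the last step left them, time stands still between calls to the robot, and variables do not carry over. Pictures are saved under pics/ and viewed, at most 14 in all, crops included, and the job is handed in when it is done.

Besides the shell and the picture viewer there is one more tool, called after "Call:" as a command line: name --argument value ..., lists and objects as JSON in quotes. move_arm: Moves the arm, as the interface text tells. Its arguments: {"type":"object","properties":{"plan":{"type":"array","items":{"type":"number"}},"squeeze":{"type":"number"}},"required":["plan"]}

```bash
mkdir -p pics; cat > h.py <<'E'
import numpy as np, cv2
from workcell import manip
from scipy.spatial.transform import Rotation as R
def T():
    o=manip.get_obs(); M=np.eye(4); M[:3,:3]=R.from_quat(o["ee_rot"]).as_matrix(); M[:3,3]=o["position"]; return M
def shot(n):
    t=T(); p=manip.camera(n)
    p["W"]=t@np.array(p["mount"]) if "mount" in p else np.array(p["cam_to_world"])
    return p
def w(p,x): return (p["W"]@np.r_[x,1])[:3]
def save(p,name): cv2.imwrite("pics/"+name,cv2.cvtColor(p["color"],cv2.COLOR_RGB2BGR))
def ray(p,u,v):
    x=np.array([u-p["cx"],v-p["cy"]],float)
    if "mount" in p:
        x/= [p["fx"],p["fy"]]; r=np.linalg.norm(x)+1e-12; d=np.r_[x/r*np.sin(r),np.cos(r)]
    else: d=np.r_[x/[p["fx"],p["fy"]],1]
    return p["W"][:3,3],p["W"][:3,:3]@d
def onz(p,u,v,z):
    o,d=ray(p,u,v); return o+d*(z-o[2])/d[2]
def proj(p,X):
    c=np.linalg.inv(p["W"])@np.r_[X,1]; c=c[:3]
    if "mount" in p:
        th=np.arctan2(np.hypot(c[0],c[1]),c[2]); s=th/(np.hypot(c[0],c[1])+1e-12); return np.array([p["cx"]+p["fx"]*c[0]*s,p["cy"]+p["fy"]*c[1]*s])
    return np.array([p["cx"]+p["fx"]*c[0]/c[2],p["cy"]+p["fy"]*c[1]/c[2]])
def sil(p,label,z,minc=0.3):
    out=[]
    for s in manip.silhouettes(p,label):
        if s["conf"]<minc: continue
        m=s["pixels"].astype(np.uint8); ys,xs=np.nonzero(m)
        if len(xs)<20: continue
        pts=np.array([onz(p,a,b,z)[:2] for a,b in zip(xs,ys)],np.float32)
        (c,sz,a)=cv2.minAreaRect(pts*1000)
        if sz[0]<sz[1]: a+=90
        col=np.median(p["color"][ys,xs],0)
        out.append((round(s["conf"],2),np.round(c,0),np.round(np.sort(sz)[::-1],0),round((a+90)%180-90,1),(int(xs.mean()),int(ys.mean())),col))
    return out
E
python3 - <<'E'
from h import *
np.set_printoptions(suppress=True,precision=4)
o=manip.get_obs(); print({k:np.round(v,3) for k,v in o.items()})
for n in ["top","side"]:
    p=shot(n); save(p,n+"0.png"); print(n,p["W"],p["fx"],p["cx"])
    for l,z in [("marker1",.014),("eraser",.016),("ink_bottle",.06),("paint_pen",.012)]:
        print(l); [print("  ",s) for s in sil(p,l,z)]
    for l in ["case","rail","hole1","hole4","lid_bar","lid_hinge","end_space"]:
        print(l,[(round(d["conf"],2),np.round(w(p,d["position"]),3)) for d in manip.tip_of(p,l)][:2])
E
```

```text
{'clock': np.float64(0.0), 'joint_pos': array([ 1.085,  0.333, -0.065,  1.461,  0.022,  1.35 , -0.089]), 'joint_velocities': array([-0.001,  0.   ,  0.001,  0.001,  0.001,  0.   ,  0.   ]), 'tau': array([ -0.   , -62.543,   0.049, -39.16 ,   0.016,   0.01 ,  -0.   ]), 'position': array([ 0.279, -0.559,  0.404]), 'ee_rot': array([ 0.973,  0.229, -0.   , -0.001]), 'ft_force': array([0.101, 0.099, 0.114]), 'torque': array([ 0.017,  0.019, -0.017]), 'grasp_force': np.float64(0.0), 'grip_width': np.float64(0.998)}
top [[ 0.0593 -0.9772  0.204   0.2888]
 [-0.9982 -0.057   0.0172 -0.1234]
 [-0.0052 -0.2046 -0.9788  1.2925]
 [ 0.      0.      0.      1.    ]] 395.5335284440405 318.9385513486442
marker1
   (0.8, array([ 447., -658.]), array([150.,  29.]), 10.0, (489, 241), array([152.,  77.,  92.]))
   (0.79, array([ 632., -187.]), array([149.,  25.]), 74.2, (347, 178), array([82., 81., 77.]))
   (0.79, array([ 325., -157.]), array([153.,  20.]), -5.3, (332, 271), array([143.,  14.,  10.]))
   (0.73, array([ 448., -202.]), array([145.,  20.]), 83.0, (348, 233), array([79.5, 79. , 75. ]))
   (
[... 2139 characters left out ...]
 117.]), array([335., 232.]), 83.5, (315, 172), array([124., 100.,  59.]))
paint_pen
   (0.47, array([619., 413.]), array([140.,  49.]), 30.2, (322, 144), array([177. , 169. , 154.5]))
case [(0.83, array([ 0.559,  0.151, -0.001]))]
rail [(0.7, array([0.57 , 0.238, 0.03 ])), (0.65, array([ 0.638, -0.184,  0.01 ]))]
hole1 [(0.7, array([0.541, 0.241, 0.033])), (0.67, array([0.498, 0.252, 0.03 ]))]
hole4 [(0.7, array([0.541, 0.241, 0.033])), (0.67, array([0.498, 0.252, 0.03 ]))]
lid_bar [(0.62, array([0.541, 0.026, 0.156]))]
lid_hinge [(0.89, array([0.566, 0.274, 0.064])), (0.32, array([0.617, 0.415, 0.012]))]
end_space [(0.81, array([0.544, 0.072, 0.007])), (0.53, array([0.568, 0.238, 0.03 ]))]
```

View pics/top0.png

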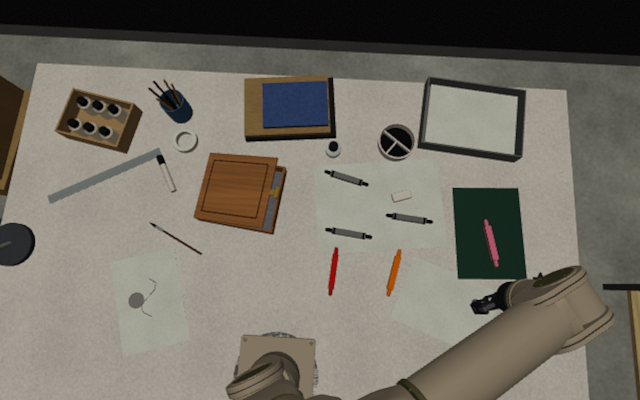

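View pics/side0.png

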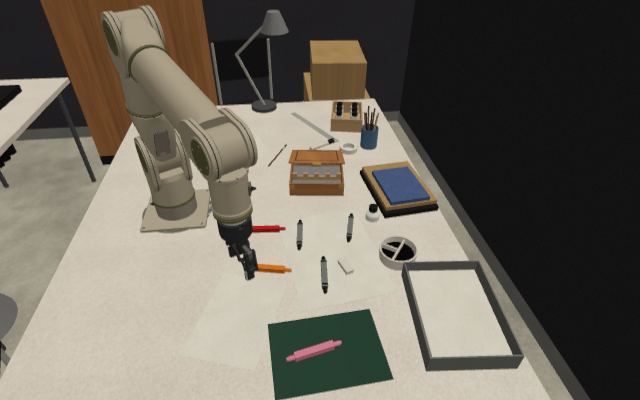

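Grey markers are at top-view pixels (347,178), (348,233) and (408,218). The eraser is at (400,195). Look-alikes are red (333,271), orange (393,272), pink (490,241) and the round pen (165,171). The lid stands partly open, at about 0.35 rad. First I move over the lift bar.

```bash
cat >> h.py <<'E'
def go(x,y,z,yaw=82.7,t=None):
    """print row from current pose to TCP x,y,z, tool down, tool-x heading yaw deg"""
    t=T() if t is None else t
    a=np.radians(yaw); G=np.array([[np.cos(a),np.sin(a),0],[np.sin(a),-np.cos(a),0],[0,0,-1]])
    rv=R.from_matrix(t[:3,:3].T@G).as_rotvec(); d=t[:3,:3].T@(np.array([x,y,z])-t[:3,3])
    print(np.round(np.r_[rv,d],4).tolist())
E
python3 -c "
from h import *
go(.539,.025,.42)
v=proj(shot('top'),[.6,-.2,0]);print(v)
p=shot('top');c=p['color'][130:260,300:450];cv2.imwrite('pics/crop.png',cv2.cvtColor(cv2.resize(c,None,fx=4,fy=4,interpolation=3),cv2.COLOR_RGB2BGR))"
```

```text
[0.0001, 0.0, -0.9805, 0.4935, -0.4067, -0.0153]
[349.23155012 188.62802557]
```

View pics/crop.png

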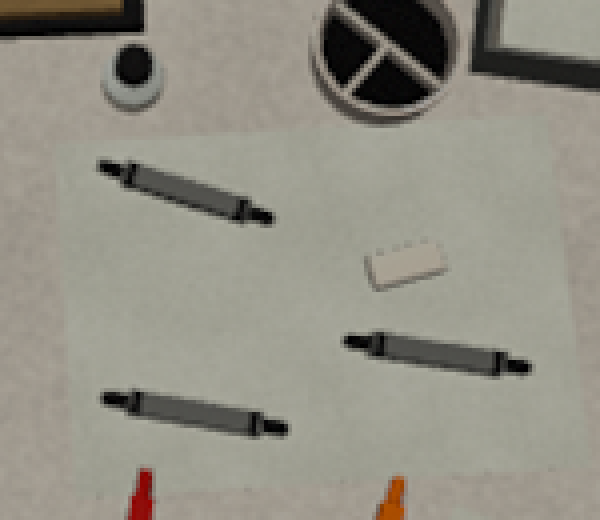

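The crop shows three grey square-barrelled markers at crop pixels (185,190), (435,355) and (195,413), and the eraser at (405,263). None of them is a look-alike.

Call:
move_arm --plan '[0,0,-0.98,0.494,-0.407,-0.015,0.085,0,0,-0.98,0.494,-0.407,-0.015,0.085,0,0,-0.98,0.494,-0.407,-0.015,0.085,0,0,-0.98,0.494,-0.407,-0.015,0.085,0,0,-0.98,0.494,-0.407,-0.015,0.085,0,0,-0.98,0.494,-0.407,-0.015,0.085,0,0,-0.98,0.494,-0.407,-0.015,0.085,0,0,-0.98,0.494,-0.407,-0.015,0.085,0,0,-0.98,0.494,-0.407,-0.015,0.085,0,0,-0.98,0.494,-0.407,-0.015,0.085,0,0,-0.98,0.494,-0.407,-0.015,0.085,0,0,-0.98,0.494,-0.407,-0.015,0.085]'

```text
clock: 2.8
position: [0.5395, 0.0261, 0.4195]
ee_rot: [0.75, 0.661, -0.0, -0.0]
ft_force: [-0.2, -0.5, 0.0]
grip_width: 0.998
grasp_force: 0.0
```

```bash
python3 - <<'E'
from h import *
p=shot("wrist"); save(p,"w1.png")
print(T()[:3,3],p["fx"])
for l in ["rail","hole1","lid_bar","lid_hinge","end_space","case"]:
    print(l,[(round(d["conf"],2),np.round(w(p,d["position"]),3)) for d in manip.tip_of(p,l)][:4])
p=shot("top")
print([(round(d["conf"],2),np.round(w(p,d["position"]),3)) for d in manip.tip_of(p,"lid_bar")])
go(.539,.025,.318)
E
```

```text
[0.53928711 0.02454411 0.41948146] 309.70691628693146
rail []
hole1 []
lid_bar [(0.83, array([0.538, 0.023, 0.154]))]
lid_hinge []
end_space []
case [(0.75, array([ 0.558,  0.154, -0.004]))]
[]
[0.0002, 0.0003, -0.0016, 0.0001, -0.0003, 0.1018]
```

View pics/w1.png

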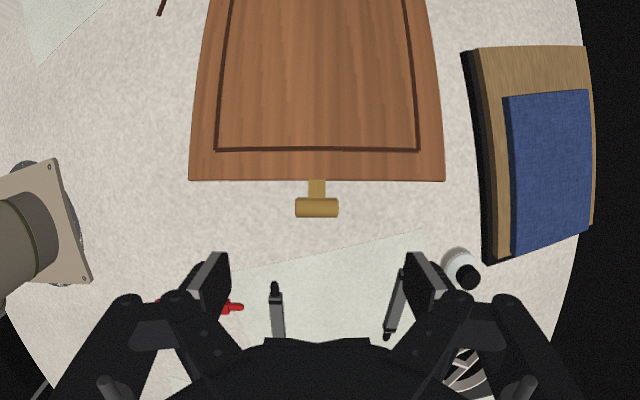

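The bar is at pixel (317,207), square to the fingers. Next I descend and pinch it.

Call:
move_arm --plan '[0,0,0,0,0.001,0.05,0.085,0,0,0,0,0.001,0.09,0.085,0,0,0,0,0.001,0.107,0.085,0,0,0,0,0.001,0.107,0.085,0,0,0,0,0.001,0.107,0.03,0,0,0,0,0.001,0.107,0.03,0,0,0,0,0.001,0.107,0.03,0,0,0,0,0.001,0.107,0.03,0,0,0,0,0.001,0.107,0.03,0,0,0,0,0.001,0.107,0.03]' --squeeze 40

```text
clock: 4.5
position: [0.5397, 0.0251, 0.3126]
ee_rot: [0.751, 0.66, -0.001, -0.0]
ft_force: [-6.1, -0.4, 1.4]
grip_width: 0.386
grasp_force: 43.7
```

```bash
python3 - <<'E'
from h import *
t=T(); o=manip.get_obs(); print(t[:3,3],o["grip_width"],o["grasp_force"],o["ft_force"])
p=shot("wrist"); print([(round(d["conf"],2),np.round(w(p,d["position"]),3)) for d in manip.tip_of(p,"lid_bar")])
H=np.array([.569,.275]);u=np.array([.127,.992]);
# arc in tool frame
bar=np.array([.538,.024]);off=t[2,3]-.155; r=.27; z0=.155-.064; th0=np.arcsin(z0/r)
for th in np.linspace(th0,1.6,12)[1:]:
    d=u*(np.cos(th0)-np.cos(th))*r; dz=(np.sin(th)-np.sin(th0))*r
    print(round(th,2),np.round(t[:3,:3].T@np.r_[d,dz],4))
E
```

```text
[0.53965482 0.02513199 0.31262127] 0.38641085062893876 43.6996203660965 [-6.13268031 -0.43691684  1.40387211]
[(0.74, array([0.537, 0.021, 0.151]))]
0.46 [ 0.012  -0.0001 -0.0284]
0.57 [ 0.0271 -0.0001 -0.0552]
0.69 [ 0.0452 -0.0002 -0.0802]
0.8 [ 0.0661 -0.0003 -0.1029]
0.91 [ 0.0894 -0.0003 -0.1231]
1.03 [ 0.1148 -0.0004 -0.1405]
1.14 [ 0.142  -0.0004 -0.1549]
1.26 [ 0.1708 -0.0005 -0.1661]
1.37 [ 0.2006 -0.0005 -0.1739]
1.49 [ 0.2311 -0.0006 -0.1783]
1.6 [ 0.2619 -0.0006 -0.1792]
```

Call:
move_arm --plan '[0,0,0,0.005,0,-0.014,0.03,0,0,0,0.012,0,-0.028,0.03,0,0,0,0.019,0,-0.042,0.03,0,0,0,0.027,0,-0.055,0.03,0,0,0,0.036,0,-0.068,0.03,0,0,0,0.045,0,-0.08,0.03,0,0,0,0.055,0,-0.092,0.03,0,0,0,0.066,0,-0.103,0.03,0,0,0,0.078,0,-0.113,0.03,0,0,0,0.089,0,-0.123,0.03,0,0,0,0.089,0,-0.123,0.03]'

```text
clock: 5.98
position: [0.5511, 0.1161, 0.4368]
ee_rot: [0.75, 0.662, 0.0, -0.001]
ft_force: [-4.3, 4.8, -6.4]
grip_width: 0.387
grasp_force: 41.7
```

```bash
python3 - <<'E'
from h import *
t=T(); o=manip.get_obs(); print(t[:3,3],o["grip_width"],o["grasp_force"],o["ft_force"])
p=shot("wrist"); print([(round(d["conf"],2),np.round(w(p,d["position"]),3)) for d in manip.tip_of(p,"lid_bar")])
E
```

```text
[0.55111572 0.1161214  0.43676301] 0.38707671099839935 41.71519339084625 [-4.28625246  4.80585191 -6.41189067]
[(0.6, array([0.551, 0.11 , 0.275]))]
```

Call:
move_arm --plan '[0,0,0,0.013,0,-0.009,0.03,0,0,0,0.026,0,-0.0175,0.03,0,0,0,0.039,0,-0.025,0.03,0,0,0,0.053,0,-0.032,0.03,0,0,0,0.067,0,-0.038,0.03,0,0,0,0.082,0,-0.043,0.03,0,0,0,0.097,0,-0.047,0.03,0,0,0,0.112,0,-0.051,0.03,0,0,0,0.127,0,-0.0535,0.03,0,0,0,0.142,0,-0.055,0.03,0,0,0,0.157,0,-0.056,0.03,0,0,0,0.165,0,-0.056,0.03]'

```text
clock: 7.58
position: [0.5724, 0.2784, 0.4926]
ee_rot: [0.751, 0.661, -0.0, -0.0]
ft_force: [-7.4, -0.8, -3.0]
grip_width: 0.384
grasp_force: 40.7
```

Call:
move_arm --plan '[0,0,0,0,0,0,0.085,0,0,0,0,0,0,0.085,0,0,0,0,0,0,0.085,0,0,0,0,0,0,0.085,0,0,0,0,0,-0.04,0.085,0,0,0,0,0,-0.06,0.085,0,0,0,-0.06,0,-0.06,0.085,0,0,0,-0.12,0,-0.06,0.085,0,0,0,-0.18,0,-0.06,0.085,0,0,0,-0.24,0,-0.06,0.085,0,0,0,-0.24,0,-0.06,0.085]'

```text
clock: 8.95
position: [0.5421, 0.0335, 0.552]
ee_rot: [0.754, 0.657, -0.001, 0.001]
ft_force: [1.0, 0.7, 0.1]
grip_width: 0.997
grasp_force: 0.0
```

```bash
python3 - <<'E'
from h import *
t=T(); o=manip.get_obs(); print(t[:3,3],o["grip_width"],o["ft_force"],o["joint_pos"])
for n in ["wrist","side","top"]:
  p=shot(n); 
  if n=="wrist": save(p,"w2.png")
  for l in ["rail","hole1","lid_bar","lid_hinge","end_space","case","rest"]:
    print(n,l,[(round(d["conf"],2),np.round(w(p,d["position"]),3)) for d in manip.tip_of(p,l)][:4])
E
```

```text
[0.54211087 0.03345564 0.55196138] 0.9967029213051185 [1.00033596 0.72205463 0.11421733] [ 0.43969971  0.17015707 -0.67665474  1.38866173  0.10898056  1.61937655
 -0.36201046]
wrist rail [(0.65, array([0.566, 0.242, 0.033]))]
wrist hole1 [(0.82, array([0.492, 0.245, 0.034])), (0.69, array([0.545, 0.239, 0.035])), (0.68, array([0.632, 0.234, 0.031])), (0.56, array([0.587, 0.233, 0.034]))]
wrist lid_bar []
wrist lid_hinge [(0.44, array([ 0.633, -0.186,  0.01 ]))]
wrist end_space [(0.74, array([0.541, 0.072, 0.003]))]
wrist case [(0.63, array([ 0.559,  0.153, -0.007]))]
wrist rest [(0.93, array([0.55 , 0.136, 0.022]))]
side rail [(0.62, array([0.567, 0.241, 0.029]))]
side hole1 [(0.89, array([0.586, 0.234, 0.03 ])), (0.85, array([0.637, 0.231, 0.036])), (0.8, array([0.542, 0.241, 0.034])), (0.62, array([0.498, 0.25 , 0.029]))]
side lid_bar [(0.91, array([0.572, 0.273, 0.328])), (0.59, array([0.497, 0.251, 0.035]))]
side lid_hinge []
side end_space [(0.71, array([0.543, 0.071, 0.005]))]
side case [(0.63, array([ 0.558,  0.149, -0.005]))]
side rest [(0.61, array([0.553, 0.137, 0.022])), (0.53, array([ 0.732, -0.139, -0.   ]))]
top rail [(0.9, array([0.569, 0.237, 0.032]))]
top hole1 [(0.74, array([0.499, 0.246, 0.035])), (0.73, array([0.545, 0.238, 0.031])), (0.61, array([0.592, 0.235, 0.032]))]
top lid_bar [(0.77, array([0.569, 0.272, 0.332]))]
top lid_hinge [(0.83, array([0.574, 0.277, 0.062]))]
top end_space [(0.83, array([0.542, 0.07 , 0.008]))]
top case [(0.35, array([ 0.451, -0.203,  0.007]))]
top rest []
```

View pics/w2.png

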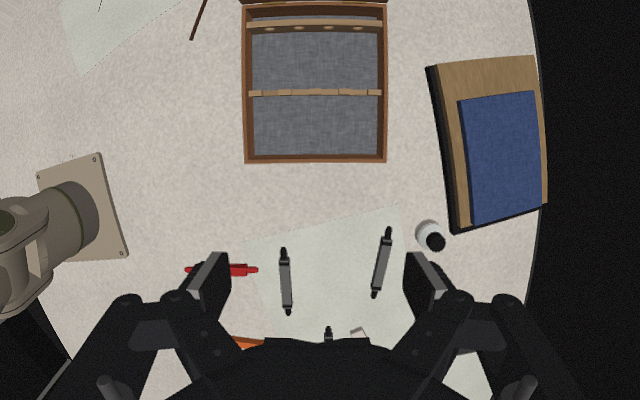

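```bash
python3 - <<'E'
from h import *
L={(0,88):[(.566,.242),(.567,.241),(.569,.237),(.565,.238),(.57,.238)],(0,-15.5):[(.55,.136),(.553,.137)],(0,-81):[(.541,.072),(.543,.071),(.542,.07),(.542,.071),(.544,.072)],
(0,0):[(.559,.153),(.558,.149),(.559,.151),(.558,.154)],(0,124):[(.574,.277),(.572,.276),(.566,.274)],(-69,88):[(.492,.245),(.498,.25),(.499,.246),(.502,.247),(.498,.252)],(-23,88):[(.545,.239),(.542,.241),(.545,.238),(.541,.241)],(23,88):[(.587,.233),(.586,.234),(.592,.235),(.589,.237)],(69,88):[(.632,.234),(.637,.231)]}
A=[];B=[]
for k,v in L.items():
    for b in v: A.append(np.array(k)/1000);B.append(b)
A=np.array(A);B=np.array(B)
a0,b0=A.mean(0),B.mean(0)
H=(A-a0).T@(B-b0);U,S,V=np.linalg.svd(H);Rm=(U@V).T
print(np.degrees(np.arctan2(Rm[1,0],Rm[0,0])), b0-Rm@a0, np.round((B-(b0+(A-a0)@Rm.T))*1000,0).tolist())
p=shot("side")
for s in sil(p,"marker1",.012): print(s)
p=shot("wrist")
for s in sil(p,"marker1",.014): print(s)
print([ (round(d["conf"],2),np.round(w(p,d["position"]),3)) for d in manip.tip_of(p,"marker1")])
p=shot("top")
for s in sil(p,"marker1",.014): print(s)
print([ (round(d["conf"],2),np.round(w(p,d["position"]),3)) for d in manip.tip_of(p,"marker1")])
E
```

```text
-7.5615662777967785 [0.55485355 0.15157379] [[-0.0, 3.0], [1.0, 2.0], [3.0, -2.0], [-1.0, -1.0], [4.0, -1.0], [-3.0, -0.0], [0.0, 1.0], [-3.0, 1.0], [-1.0, -0.0], [-2.0, -1.0], [-2.0, -0.0], [-0.0, 1.0], [4.0, 1.0], [3.0, -3.0], [4.0, -1.0], [3.0, 2.0], [3.0, 3.0], [1.0, 2.0], [-5.0, -0.0], [-6.0, -3.0], [-0.0, 2.0], [1.0, -2.0], [4.0, -1.0], [-0.0, 4.0], [1.0, -3.0], [-2.0, -1.0], [1.0, -4.0], [-3.0, -1.0], [-2.0, -3.0], [-3.0, -2.0], [3.0, -1.0], [-0.0, 1.0], [-3.0, 4.0], [2.0, 1.0]]
(0.84, array([ 447., -665.]), array([142.,  25.]), 11.2, (314, 350), array([198.5, 120. , 137. ]))
(0.77, array([ 334., -357.]), array([149.,  36.]), -14.9, (267, 268), array([184., 108.,  23.]))
(0.73, array([ 636., -191.]), array([149.,  19.]), 75.5, (349, 227), array([108., 108., 101.]))
(0.58, array([ 326., -164.]), array([147.,  43.]), -7.0, (263, 229), array([162.,  31.,  26.]))
(0.51, array([ 511., -402.]), array([147.,  17.]), 83.4, (323, 274), array([109., 109., 102.]))
(0.47, array([ 452., -209.]), array([146.,  18.]), 84.9, (299, 234), array([110., 110., 102.]))
(0.7, array([ 632., -183.]), 
[... 810 characters left out ...]
57.]), array([149.,  19.]), -5.3, (332, 271), array([148.,  14.,  11.]))
(0.78, array([ 332., -350.]), array([147.,  24.]), -13.0, (392, 273), array([174.,  80.,   0.]))
(0.7, array([ 632., -186.]), array([148.,  23.]), 74.3, (346, 178), array([84., 84., 79.]))
(0.52, array([ 448., -202.]), array([145.,  21.]), 82.7, (349, 233), array([83., 83., 79.]))
(0.52, array([ 444., -660.]), array([151.,  29.]), 11.5, (490, 242), array([149.5,  76.5,  92. ]))
[(0.79, array([ 0.44 , -0.662,  0.01 ])), (0.73, array([ 0.332, -0.158,  0.01 ])), (0.72, array([ 0.511, -0.399,  0.006])), (0.65, array([ 0.637, -0.187,  0.008])), (0.58, array([ 0.331, -0.354,  0.011])), (0.56, array([ 0.45 , -0.204,  0.008]))]
```

Lid is upright and the case is empty. The case pose fits at (0.555, 0.152) with yaw −7.56°. Next is the marker nearest the base.

```bash
cat >> h.py <<'E'
CY=-7.56; C0=np.array([.5549,.1516])
def case(x,y):
    a=np.radians(CY); return C0+np.array([[np.cos(a),-np.sin(a)],[np.sin(a),np.cos(a)]])@np.array([x,y])/1000
E
python3 -c "
from h import *
go(.449,-.202,.25,83.5)"
```

```text
[0.0001, 0.0001, -0.0145, -0.2512, -0.0616, 0.3017]
```

Call:
move_arm --plan '[0,0,-0.0145,-0.251,-0.062,0.302,0.05,0,0,-0.0145,-0.251,-0.062,0.302,0.05,0,0,-0.0145,-0.251,-0.062,0.302,0.05,0,0,-0.0145,-0.251,-0.062,0.302,0.05,0,0,-0.0145,-0.251,-0.062,0.302,0.05,0,0,-0.0145,-0.251,-0.062,0.302,0.05,0,0,-0.0145,-0.251,-0.062,0.302,0.05,0,0,-0.0145,-0.251,-0.062,0.302,0.05,0,0,-0.0145,-0.251,-0.062,0.302,0.05,0,0,-0.0145,-0.251,-0.062,0.302,0.05]'

```text
clock: 11.8
position: [0.4497, -0.2008, 0.2512]
ee_rot: [0.745, 0.667, 0.001, 0.001]
ft_force: [0.2, -0.9, 0.1]
grip_width: 0.587
grasp_force: 0.0
```

```bash
python3 - <<'E'
from h import *
p=shot("wrist"); save(p,"w3.png")
for s in sil(p,"marker1",.014): print(s)
p=shot("top")
for s in sil(p,"marker1",.014): print(s)
go(.449,-.202,.173,83.5)
E
```

```text
(0.86, array([ 630., -185.]), array([153.,  35.]), 75.4, (533, 170), array([44., 44., 43.]))
(0.74, array([ 319., -344.]), array([53., 24.]), 42.2, (201, 362), array([103.,  57.,  33.]))
(0.69, array([ 449., -201.]), array([153.,  21.]), 83.2, (315, 205), array([85., 85., 82.]))
(0.59, array([ 327., -158.]), array([154.,  22.]), -5.0, (160, 178), array([139.,  36.,  35.]))
(0.84, array([ 508., -397.]), array([154.,  22.]), 84.1, (408, 218), array([81., 81., 76.]))
(0.83, array([ 632., -185.]), array([152.,  23.]), 74.3, (345, 178), array([84., 84., 79.]))
(0.8, array([ 443., -660.]), array([147.,  26.]), 11.1, (490, 244), array([164.5,  83. , 100.5]))
(0.69, array([ 332., -350.]), array([141.,  17.]), -13.3, (392, 272), array([174.,  79.,   0.]))
[0.0009, 0.0004, 0.0007, -0.0005, 0.0, 0.0772]
```

View pics/w3.png

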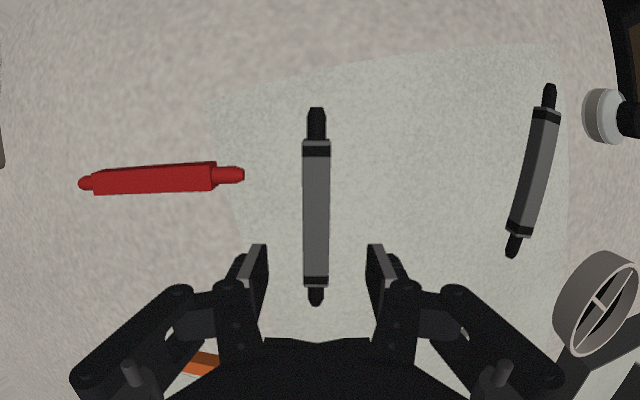

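The marker is centred between the pads at (316,205). Next I descend, grip and lift.

Call:
move_arm --plan '[0,0,0,0,0,0.04,0.05,0,0,0,0,0,0.077,0.05,0,0,0,0,0,0.077,0.05,0,0,0,0,0,0.077,0.01,0,0,0,0,0,0.077,0.01,0,0,0,0,0,0.077,0.01,0,0,0,0,0,0.077,0.01,0,0,0,0,0,0.077,0.01,0,0,0,0,0,0.04,0.01,0,0,0,0,0,-0.02,0.01,0,0,0,0,0,-0.037,0.01,0,0,0,0,0,-0.037,0.01]' --squeeze 50

```text
clock: 13.5
position: [0.4487, -0.2019, 0.2876]
ee_rot: [0.746, 0.666, 0.0, 0.001]
ft_force: [-0.0, 0.4, -0.8]
grip_width: 0.206
grasp_force: 49.0
```

```bash
python3 - <<'E'
from h import *
o=manip.get_obs(); print(o["grip_width"]*85.4,o["grasp_force"])
p=shot("wrist")
for s in sil(p,"marker1",.014): print(s)
print([ (round(d["conf"],2),np.round(d["position"],3),np.round(w(p,d["position"]),3)) for d in manip.tip_of(p,"marker1")])
x,y=case(-23,4); print(x,y); go(x,y,.30,82.44)
E
```

```text
17.559396562590706 48.96333575248718
(0.95, array([ 631., -186.]), array([153.,  34.]), 75.2, (511, 161), array([54., 54., 52.]))
(0.95, array([ 444., -236.]), array([230.,  37.]), 83.6, (316, 223), array([88., 88., 86.]))
(0.94, array([ 326., -159.]), array([154.,  23.]), -4.7, (178, 168), array([146.,  39.,  37.]))
(0.51, array([ 326., -345.]), array([45., 20.]), -38.4, (208, 336), array([106.,  57.,  30.]))
[(0.96, array([-0.13 , -0.029,  0.249]), array([ 0.322, -0.159,  0.009])), (0.91, array([-0.002,  0.034,  0.15 ]), array([ 0.447, -0.205,  0.122])), (0.59, array([ 0.182, -0.035,  0.25 ]), array([ 0.633, -0.188,  0.006])), (0.49, array([0.082, 0.179, 0.312]), array([ 0.508, -0.398,  0.008])), (0.46, array([-0.095,  0.151,  0.304]), array([ 0.337, -0.349,  0.008]))]
0.5326261819217705 0.15859121078340055
[-0.0025, -0.0008, 0.0184, 0.3675, 0.0432, -0.0147]
```

Call:
move_arm --plan '[-0.0025,-0.0008,0.0184,0.3675,0.0432,-0.0147,0.01,-0.0025,-0.0008,0.0184,0.3675,0.0432,-0.0147,0.01,-0.0025,-0.0008,0.0184,0.3675,0.0432,-0.0147,0.01,-0.0025,-0.0008,0.0184,0.3675,0.0432,-0.0147,0.01,-0.0025,-0.0008,0.0184,0.3675,0.0432,-0.0147,0.01,-0.0025,-0.0008,0.0184,0.3675,0.0432,-0.0147,0.01,-0.0025,-0.0008,0.0184,0.3675,0.0432,-0.0147,0.01,-0.0025,-0.0008,0.0184,0.3675,0.0432,-0.0147,0.01,-0.0025,-0.0008,0.0184,0.3675,0.0432,-0.0147,0.01,-0.0025,-0.0008,0.0184,0.3675,0.0432,-0.0147,0.01]'

```text
clock: 14.9
position: [0.5333, 0.1572, 0.3012]
ee_rot: [0.753, 0.658, 0.0, 0.001]
ft_force: [-0.3, 0.3, -0.9]
grip_width: 0.209
grasp_force: 49.0
```

```bash
python3 - <<'E'
from h import *
t=T(); o=manip.get_obs(); print(t[:3,3],o["grip_width"]*85.4,o["grasp_force"],o["joint_pos"])
p=shot("wrist")
# draw predicted hole mouths
im=p["color"].copy()
for hx in (-69,-23,23,69):
    for zz in (.034,.052):
        u=proj(p,np.r_[case(hx,88),zz]); cv2.circle(im,tuple(int(v) for v in u),3,(255,0,0) if zz<.04 else (0,255,0),1)
    u=proj(p,np.r_[case(hx,-20),.024]); cv2.circle(im,tuple(int(v) for v in u),3,(0,0,255),1)
cv2.imwrite("pics/w4.png",cv2.cvtColor(im,cv2.COLOR_RGB2BGR))
for l in ["rail","hole1","rest","marker1"]:
    print(l,[(round(d["conf"],2),np.round(w(p,d["position"]),4)) for d in manip.tip_of(p,l)][:4])
E
```

```text
[0.53325253 0.15717593 0.30116557] 17.828789144729452 49.001424908638 [ 0.23413421  0.34891843 -0.71527213  1.74326002  0.25196767  1.14138987
 -0.69089396]
rail [(0.92, array([0.5674, 0.243 , 0.0279]))]
hole1 [(0.89, array([0.5893, 0.2352, 0.0384])), (0.71, array([0.6316, 0.2331, 0.0333])), (0.58, array([0.4948, 0.2471, 0.0315]))]
rest [(0.86, array([0.5518, 0.1346, 0.024 ]))]
marker1 [(0.66, array([0.5336, 0.1584, 0.1358]))]
```

View pics/w4.png

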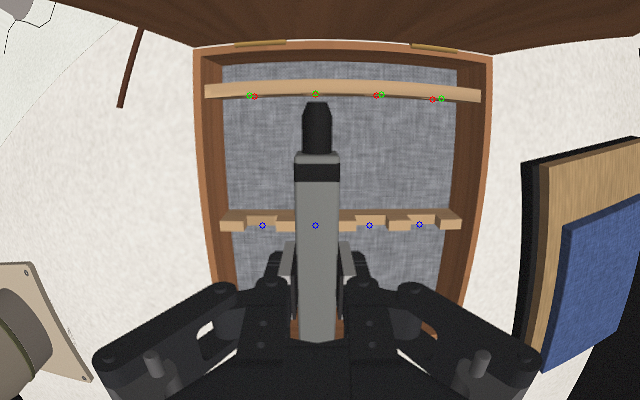

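```bash
python3 - <<'E'
from h import *
p=shot("wrist"); c=p["color"][70:250,195:495].copy()
c=cv2.resize(c,None,fx=2.6,fy=2.6,interpolation=cv2.INTER_CUBIC)
for hx in (-69,-23,23,69):
    for dx in (-13.5,13.5):
        u=(proj(p,np.r_[case(hx+dx,-20),.024])-[195,70])*2.6; cv2.circle(c,tuple(int(v) for v in u),3,(0,0,255),1)
        u=(proj(p,np.r_[case(hx+dx,-11),.038])-[195,70])*2.6; cv2.circle(c,tuple(int(v) for v in u),3,(0,255,0),1)
for sx in(-103,103):
  for y in (88,-20):
    u=(proj(p,np.r_[case(sx,y),.06])-[195,70])*2.6; cv2.circle(c,tuple(int(v) for v in u),3,(255,0,0),1)
cv2.imwrite("pics/w5.png",cv2.cvtColor(c,cv2.COLOR_RGB2BGR))
E
```

```text
(no output)
```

View pics/w5.png

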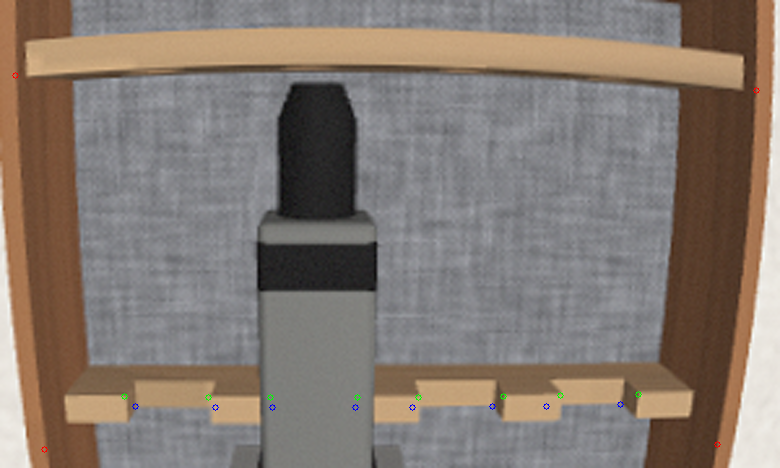

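The predicted notch edges (green) match the picture to about 1 mm, and the marker is held straight. Lowering it now.

```bash
python3 -c "
from h import *
x,y=case(-23,4); go(x,y,.1985,82.44)"
```

```text
[0.0028, 0.0009, -0.0003, 0.0004, -0.0009, 0.103]
```

Call:
move_arm --plan '[0.0028,0.001,0,0,-0.001,0.04,0.01,0.0028,0.001,0,0,-0.001,0.07,0.01,0.0028,0.001,0,0,-0.001,0.09,0.01,0.0028,0.001,0,0,-0.001,0.103,0.01,0.0028,0.001,0,0,-0.001,0.103,0.01,0.0028,0.001,0,0,-0.001,0.103,0.01]'

```text
clock: 15.95
position: [0.5327, 0.1586, 0.1989]
ee_rot: [0.752, 0.659, 0.0, 0.0]
ft_force: [0.3, -0.6, -1.1]
grip_width: 0.214
grasp_force: 49.7
```

```bash
python3 - <<'E'
from h import *
t=T(); o=manip.get_obs(); print(t[:3,3],o["grip_width"]*85.4,o["grasp_force"],o["ft_force"])
p=shot("wrist"); c=p["color"][0:300,170:520].copy()
c=cv2.resize(c,None,fx=2,fy=2,interpolation=cv2.INTER_CUBIC)
for hx in (-69,-23,23,69):
    u=(proj(p,np.r_[case(hx,88),.034])-[170,0])*2; cv2.circle(c,tuple(int(v) for v in u),3,(255,0,0),1)
for dx in (-6.5,6.5):
    for y in (78,60):
        u=(proj(p,np.r_[case(-23+dx,y),.034])-[170,0])*2; cv2.circle(c,tuple(int(v) for v in u),3,(0,255,0),1)
cv2.imwrite("pics/w6.png",cv2.cvtColor(c,cv2.COLOR_RGB2BGR))
E
```

```text
[0.53272824 0.15860361 0.19894605] 18.289024837597697 49.6678751707077 [ 0.32521212 -0.58926371 -1.08751823]
```

View pics/w6.png

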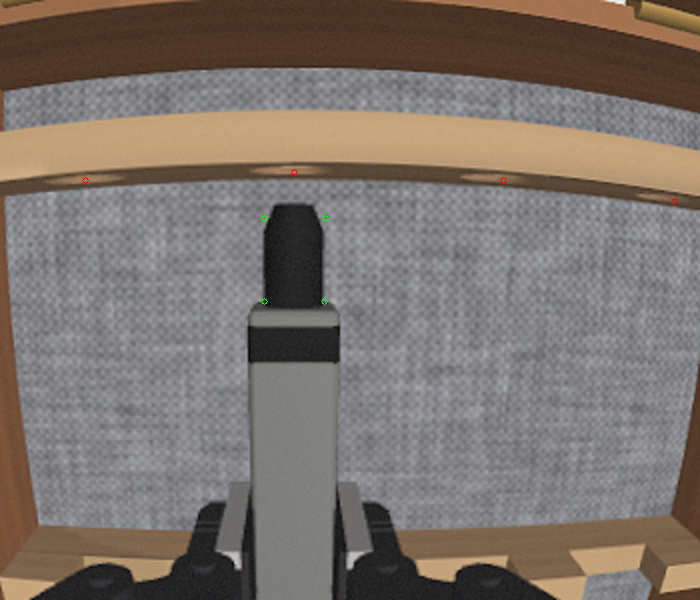

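Cap is aligned with the hole. Sliding in.

Call:
move_arm --plan '[0,0,0,0.005,0,0,0.01,0,0,0,0.01,0,0,0.01,0,0,0,0.014,0,0,0.01,0,0,0,0.018,0,0,0.01,0,0,0,0.022,0,0,0.01,0,0,0,0.025,0,0,0.01,0,0,0,0.028,0,0,0.01,0,0,0,0.029,0,0,0.01,0,0,0,0.03,0,0,0.01,0,0,0,0.03,0,0,0.01]'

```text
clock: 17.25
position: [0.5364, 0.1878, 0.1983]
ee_rot: [0.752, 0.659, -0.0, -0.0]
ft_force: [-1.1, -2.8, 0.3]
grip_width: 0.207
grasp_force: 49.7
```

Call:
move_arm --plan '[0,0,0,0.001,0,0,0.01,0,0,0,0.002,0,0,0.01,0,0,0,0.003,0,0,0.01,0,0,0,0.003,0,0,0.01]'

```text
clock: 17.75
position: [0.5368, 0.1887, 0.198]
ee_rot: [0.753, 0.658, -0.002, 0.001]
ft_force: [-5.0, -13.1, 6.1]
grip_width: 0.211
grasp_force: 50.5
```

```bash
python3 - <<'E'
from h import *
t=T(); o=manip.get_obs(); print(t[:3,3],o["grip_width"]*85.4,o["grasp_force"],o["ft_force"])
p=shot("wrist"); c=p["color"][0:300,170:520].copy()
c=cv2.resize(c,None,fx=2,fy=2,interpolation=cv2.INTER_CUBIC)
cv2.imwrite("pics/w7.png",cv2.cvtColor(c,cv2.COLOR_RGB2BGR))
E
```

```text
[0.53675614 0.18867106 0.1980099 ] 18.000088919445776 50.486724972724915 [ -5.03716933 -13.12785115   6.0783182 ]
```

View pics/w7.png

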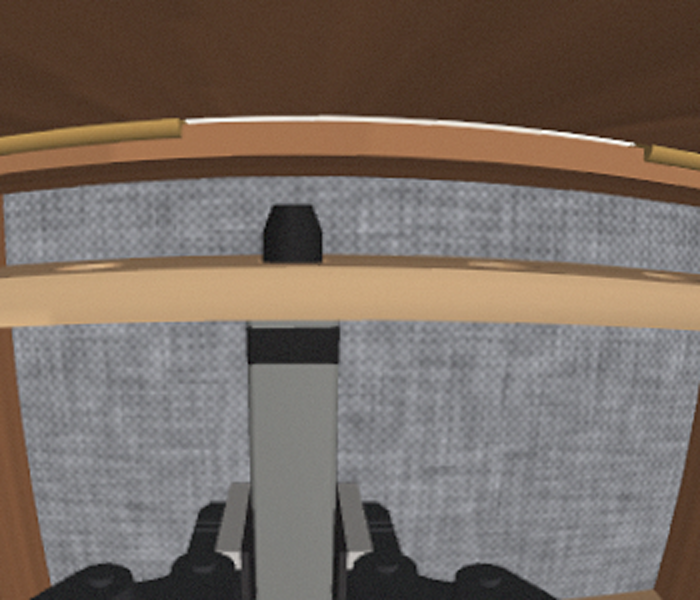

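Home: the cap shows 12 mm behind the rail at (293,230), the shoulder is against it, and the push reads 13 N. Releasing and going up.

Call:
move_arm --plan '[0,0,0,-0.001,0,0,0.036,0,0,0,-0.001,0,0,0.036,0,0,0,-0.001,0,0,0.036,0,0,0,-0.001,0,-0.03,0.036,0,0,0,-0.001,0,-0.08,0.036,0,0,0,-0.001,0,-0.12,0.036,0,0,0,-0.001,0,-0.12,0.036]'

```text
clock: 18.68
position: [0.5373, 0.1911, 0.3217]
ee_rot: [0.752, 0.659, 0.003, 0.001]
ft_force: [0.5, -0.3, -0.1]
grip_width: 0.423
grasp_force: 0.0
```

```bash
python3 - <<'E'
from h import *
for n,z in (("top",.014),("side",.012)):
  p=shot(n)
  for s in sil(p,"marker1",z): 
    if max(s[-1])-min(s[-1])<20: print(s)
p=shot("wrist")
print([(round(d["conf"],2),np.round(w(p,d["position"]),3)) for d in manip.tip_of(p,"marker1")])
for s in sil(p,"marker1",.042): print(s)
print(case(-23,33))
go(.632,-.186,.25,75.)
E
```

```text
(0.84, array([ 508., -395.]), array([144.,  22.]), 83.7, (407, 218), array([79., 79., 74.]))
(0.73, array([ 632., -185.]), array([144.,  25.]), 75.6, (345, 177), array([83., 83., 78.]))
(0.74, array([ 511., -402.]), array([155.,  19.]), 82.2, (323, 274), array([108., 109., 102.]))
(0.47, array([541., 211.]), array([136.,  18.]), 83.4, (310, 168), array([106.5, 102.5,  96. ]))
[(0.6, array([0.536, 0.186, 0.034]))]
(0.57, array([536., 190.]), array([151.,  20.]), 82.0, (317, 198), array([126., 126., 122.]))
[0.53644155 0.18733913]
[-0.0019, 0.0005, 0.1301, -0.3602, 0.1443, 0.0672]
```

Call:
move_arm --plan '[-0.002,0,0.13,-0.36,0.144,0.067,0.05,-0.002,0,0.13,-0.36,0.144,0.067,0.05,-0.002,0,0.13,-0.36,0.144,0.067,0.05,-0.002,0,0.13,-0.36,0.144,0.067,0.05,-0.002,0,0.13,-0.36,0.144,0.067,0.05,-0.002,0,0.13,-0.36,0.144,0.067,0.05,-0.002,0,0.13,-0.36,0.144,0.067,0.05,-0.002,0,0.13,-0.36,0.144,0.067,0.05,-0.002,0,0.13,-0.36,0.144,0.067,0.05,-0.002,0,0.13,-0.36,0.144,0.067,0.05,-0.002,0,0.13,-0.36,0.144,0.067,0.05]'

```text
clock: 20.4
position: [0.6322, -0.1845, 0.2517]
ee_rot: [0.793, 0.609, 0.001, 0.001]
ft_force: [-0.5, -0.0, -0.0]
grip_width: 0.587
grasp_force: 0.0
```

```bash
python3 - <<'E'
from h import *
p=shot("wrist"); print(T()[:3,3],manip.get_obs()["grip_width"])
for s in sil(p,"marker1",.014): print(s)
print([(round(d["conf"],2),np.round(w(p,d["position"]),3)) for d in manip.tip_of(p,"marker1")])
go(.632,-.185,.173,75.3)
E
```

```text
[ 0.63210835 -0.18483206  0.25166636] 0.5863660906511483
(0.82, array([ 634., -186.]), array([152.,  20.]), 75.0, (319, 206), array([88., 88., 86.]))
[(0.66, array([ 0.631, -0.185,  0.007]))]
[0.002, -0.0002, -0.0048, 0.0002, -0.0003, 0.0785]
```

Call:
move_arm --plan '[0.002,0,0,0,0.001,0.04,0.05,0.002,0,0,0,0.001,0.0785,0.05,0.002,0,0,0,0.001,0.0785,0.05,0.002,0,0,0,0.001,0.0785,0.01,0.002,0,0,0,0.001,0.0785,0.01,0.002,0,0,0,0.001,0.0785,0.01,0.002,0,0,0,0.001,0.0785,0.01,0.002,0,0,0,0.001,0.0785,0.01,0.002,0,0,0,0.001,0.04,0.01,0.002,0,0,0,0.001,-0.02,0.01,0.002,0,0,0,0.001,-0.037,0.01,0.002,0,0,0,0.001,-0.037,0.01]'

```text
clock: 22.05
position: [0.6331, -0.1859, 0.2894]
ee_rot: [0.793, 0.609, 0.001, 0.001]
ft_force: [-0.9, 0.7, -1.7]
grip_width: 0.212
grasp_force: 50.0
```

```bash
python3 - <<'E'
from h import *
o=manip.get_obs(); print(T()[:3,3],o["grip_width"]*85.4,o["grasp_force"])
p=shot("wrist")
print([(round(d["conf"],2),np.round(w(p,d["position"]),3)) for d in manip.tip_of(p,"marker1")])
x,y=case(69,4); print(x,y); go(x,y,.30,82.44)
E
```

```text
[ 0.63311338 -0.18590868  0.28936324] 18.101776465965507 50.03432750701904
[(0.69, array([ 0.324, -0.162,  0.01 ])), (0.67, array([ 0.632, -0.186,  0.121]))]
0.623826483980165 0.14648728974691055
[-0.0026, -0.0002, -0.13, 0.3189, -0.0944, -0.0132]
```

Call:
move_arm --plan '[-0.002,0,-0.13,0.319,-0.094,-0.013,0.01,-0.002,0,-0.13,0.319,-0.094,-0.013,0.01,-0.002,0,-0.13,0.319,-0.094,-0.013,0.01,-0.002,0,-0.13,0.319,-0.094,-0.013,0.01,-0.002,0,-0.13,0.319,-0.094,-0.013,0.01,-0.002,0,-0.13,0.319,-0.094,-0.013,0.01,-0.002,0,-0.13,0.319,-0.094,-0.013,0.01,-0.002,0,-0.13,0.319,-0.094,-0.013,0.01,-0.002,0,-0.13,0.319,-0.094,-0.013,0.01,-0.002,0,-0.13,0.319,-0.094,-0.013,0.01]'

```text
clock: 23.4
position: [0.625, 0.1452, 0.3013]
ee_rot: [0.753, 0.658, 0.0, 0.001]
ft_force: [0.6, 0.8, -0.5]
grip_width: 0.209
grasp_force: 50.0
```

```bash
python3 - <<'E'
from h import *
o=manip.get_obs(); print(T()[:3,3],o["grip_width"]*85.4,o["grasp_force"])
p=shot("wrist")
print([(round(d["conf"],2),np.round(w(p,d["position"]),3)) for d in manip.tip_of(p,"marker1")])
x,y=case(69,4); print(x,y); go(x,y,.1985,82.44)
E
```

```text
[0.62500402 0.14522826 0.30131111] 17.830167288330923 50.00810980796814
[(0.93, array([0.627, 0.145, 0.137])), (0.9, array([0.538, 0.189, 0.033]))]
0.623826483980165 0.14648728974691055
[0.0019, -0.0, -0.0009, 0.0005, -0.0013, 0.1029]
```

Call:
move_arm --plan '[0.002,0,0,0,-0.001,0.04,0.01,0.002,0,0,0,-0.001,0.07,0.01,0.002,0,0,0,-0.001,0.09,0.01,0.002,0,0,0,-0.001,0.103,0.01,0.002,0,0,0,-0.001,0.103,0.01,0.002,0,0,0,-0.001,0.103,0.01]'

```text
clock: 24.25
position: [0.6243, 0.1468, 0.1991]
ee_rot: [0.752, 0.659, 0.0, 0.0]
ft_force: [-0.3, 0.3, 0.5]
grip_width: 0.211
grasp_force: 50.7
```

```bash
cat > chk.py <<'E'
from h import *
import sys
hx=float(sys.argv[1])
t=T(); o=manip.get_obs(); print(t[:3,3],o["grip_width"]*85.4,o["grasp_force"],o["ft_force"])
p=shot("wrist"); c=p["color"][0:300,170:520].copy()
c=cv2.resize(c,None,fx=2,fy=2,interpolation=cv2.INTER_CUBIC)
for h in (-69,-23,23,69):
    u=(proj(p,np.r_[case(h,88),.034])-[170,0])*2; cv2.circle(c,tuple(int(v) for v in u),3,(255,0,0),1)
for dx in (-6.5,6.5):
    for y in (78,60):
        u=(proj(p,np.r_[case(hx+dx,y),.034])-[170,0])*2; cv2.circle(c,tuple(int(v) for v in u),3,(0,255,0),1)
cv2.imwrite("pics/"+sys.argv[2],cv2.cvtColor(c,cv2.COLOR_RGB2BGR))
E
python3 chk.py 69 w8.png
```

```text
[0.62426458 0.14679059 0.19909565] 18.024902096613495 50.706249475479126 [-0.28784586  0.31887167  0.54731972]
```

View pics/w8.png

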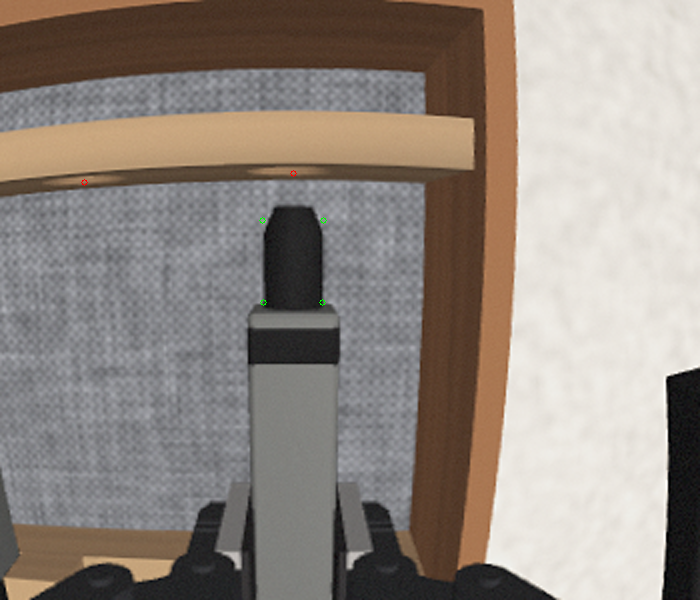

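Cap lies about 1 mm to +x of the hole, so I shift it 1 mm and slide in.

Call:
move_arm --plan '[0,0,0,0.005,-0.001,0,0.01,0,0,0,0.01,-0.001,0,0.01,0,0,0,0.014,-0.001,0,0.01,0,0,0,0.018,-0.001,0,0.01,0,0,0,0.022,-0.001,0,0.01,0,0,0,0.025,-0.001,0,0.01,0,0,0,0.028,-0.001,0,0.01,0,0,0,0.03,-0.001,0,0.01,0,0,0,0.031,-0.001,0,0.01,0,0,0,0.032,-0.001,0,0.01,0,0,0,0.032,-0.001,0,0.01]'

```text
clock: 25.68
position: [0.6272, 0.1769, 0.1982]
ee_rot: [0.753, 0.658, -0.001, 0.001]
ft_force: [-3.6, -6.7, 3.4]
grip_width: 0.213
grasp_force: 51.2
```

Call:
move_arm --plan '[0,0,0,0.001,0,0,0.01,0,0,0,0.001,0,0,0.01,0,0,0,-0.001,0,0,0.036,0,0,0,-0.001,0,0,0.036,0,0,0,-0.001,0,0,0.036,0,0,0,-0.001,0,-0.03,0.036,0,0,0,-0.001,0,-0.08,0.036,0,0,0,-0.001,0,-0.12,0.036,0,0,0,-0.001,0,-0.12,0.036]'

```text
clock: 26.8
position: [0.6277, 0.1785, 0.3223]
ee_rot: [0.752, 0.659, 0.003, 0.001]
ft_force: [0.0, -0.3, -1.2]
grip_width: 0.425
grasp_force: 0.0
```

```bash
python3 - <<'E'
from h import *
for n,z in (("top",.014),("side",.012)):
  p=shot(n)
  for s in sil(p,"marker1",z): 
    if max(s[-1])-min(s[-1])<20: print(s)
  for s in sil(p,"eraser",.016 if n=="top" else .012): print("er",s)
p=shot("wrist")
print([(round(d["conf"],2),np.round(w(p,d["position"]),3)) for d in manip.tip_of(p,"marker1")])
print(case(69,33))
go(.508,-.396,.25,84.)
E
```

```text
(0.8, array([ 507., -395.]), array([138.,  22.]), 85.1, (408, 218), array([79., 79., 75.]))
(0.43, array([626., 131.]), array([48., 24.]), -86.7, (250, 174), array([54., 53., 49.]))
er (0.71, array([ 580., -369.]), array([63., 31.]), -70.5, (400, 196), array([170., 163., 148.]))
(0.69, array([ 511., -406.]), array([146.,  19.]), 82.2, (323, 275), array([108., 109., 102.]))
(0.46, array([632., 201.]), array([137.,  18.]), 80.8, (332, 168), array([102.,  95.,  86.]))
er (0.43, array([ 585., -376.]), array([69., 32.]), -68.6, (345, 265), array([198., 192., 177.]))
[(0.84, array([0.625, 0.179, 0.031])), (0.66, array([0.536, 0.187, 0.035]))]
[0.62764185 0.17523521]
[-0.0016, 0.0002, -0.0271, -0.5841, -0.0424, 0.0677]
```

Call:
move_arm --plan '[-0.002,0,-0.027,-0.584,-0.042,0.0677,0.05,-0.002,0,-0.027,-0.584,-0.042,0.0677,0.05,-0.002,0,-0.027,-0.584,-0.042,0.0677,0.05,-0.002,0,-0.027,-0.584,-0.042,0.0677,0.05,-0.002,0,-0.027,-0.584,-0.042,0.0677,0.05,-0.002,0,-0.027,-0.584,-0.042,0.0677,0.05,-0.002,0,-0.027,-0.584,-0.042,0.0677,0.05,-0.002,0,-0.027,-0.584,-0.042,0.0677,0.05,-0.002,0,-0.027,-0.584,-0.042,0.0677,0.05,-0.002,0,-0.027,-0.584,-0.042,0.0677,0.05,-0.002,0,-0.027,-0.584,-0.042,0.0677,0.05,-0.002,0,-0.027,-0.584,-0.042,0.0677,0.05]'

```text
clock: 28.7
position: [0.5091, -0.3947, 0.2504]
ee_rot: [0.743, 0.67, 0.001, 0.0]
ft_force: [0.6, 0.4, 0.7]
grip_width: 0.586
grasp_force: 0.0
```

```bash
python3 - <<'E'
from h import *
p=shot("wrist"); print(T()[:3,3],manip.get_obs()["grip_width"])
for s in sil(p,"marker1",.014): print(s)
for s in sil(p,"eraser",.016): print("er",s)
print([(round(d["conf"],2),np.round(w(p,d["position"]),3)) for d in manip.tip_of(p,"marker1")])
go(.508,-.396,.173,84.)
E
```

```text
[ 0.50937288 -0.39429531  0.2506775 ] 0.5878791260868037
(0.95, array([ 335., -351.]), array([156.,  25.]), -13.9, (110, 186), array([161.,  83.,  43.]))
(0.77, array([ 509., -397.]), array([154.,  21.]), 84.5, (317, 208), array([81., 81., 79.]))
(0.63, array([ 272., -164.]), array([55.,  5.]), -25.2, (37, 1), array([61., 18., 17.]))
er (0.78, array([ 581., -370.]), array([63., 29.]), -72.2, (415, 172), array([167., 161., 152.]))
[(0.96, array([ 0.51 , -0.403,  0.007])), (0.8, array([ 0.333, -0.353,  0.011]))]
[0.0021, -0.0003, 0.0017, -0.0015, -0.0012, 0.0779]
```

Marker lies at (0.509, −0.398), so I descend 3 mm to −y.

Call:
move_arm --plan '[0.002,0,0,-0.003,0,0.04,0.05,0.002,0,0,-0.003,0,0.078,0.05,0.002,0,0,-0.003,0,0.078,0.05,0.002,0,0,-0.003,0,0.078,0.01,0.002,0,0,-0.003,0,0.078,0.01,0.002,0,0,-0.003,0,0.078,0.01,0.002,0,0,-0.003,0,0.078,0.01,0.002,0,0,-0.003,0,0.078,0.01,0.002,0,0,-0.003,0,0.04,0.01,0.002,0,0,-0.003,0,-0.02,0.01,0.002,0,0,-0.003,0,-0.04,0.01,0.002,0,0,-0.003,0,-0.04,0.01]'

```text
clock: 30.4
position: [0.5086, -0.3988, 0.2922]
ee_rot: [0.743, 0.669, 0.0, 0.001]
ft_force: [0.4, 1.2, -0.9]
grip_width: 0.211
grasp_force: 49.9
```

```bash
python3 - <<'E'
from h import *
o=manip.get_obs(); print(T()[:3,3],o["grip_width"]*85.4,o["grasp_force"])
p=shot("wrist")
print([(round(d["conf"],2),np.round(w(p,d["position"]),3)) for d in manip.tip_of(p,"marker1")])
x,y=case(-69,4); print(x,y); go(x,y,.30,82.44)
E
```

```text
[ 0.50855123 -0.39881651  0.29218896] 18.035728917474984 49.870086908340454
[(0.92, array([ 0.506, -0.396,  0.13 ])), (0.7, array([ 0.333, -0.354,  0.011]))]
0.4870260308925731 0.16464317130164552
[-0.002, -0.001, 0.0272, 0.558, -0.0796, -0.0101]
```

Call:
move_arm --plan '[-0.002,-0.001,0.027,0.558,-0.08,-0.01,0.01,-0.002,-0.001,0.027,0.558,-0.08,-0.01,0.01,-0.002,-0.001,0.027,0.558,-0.08,-0.01,0.01,-0.002,-0.001,0.027,0.558,-0.08,-0.01,0.01,-0.002,-0.001,0.027,0.558,-0.08,-0.01,0.01,-0.002,-0.001,0.027,0.558,-0.08,-0.01,0.01,-0.002,-0.001,0.027,0.558,-0.08,-0.01,0.01,-0.002,-0.001,0.027,0.558,-0.08,-0.01,0.01,-0.002,-0.001,0.027,0.558,-0.08,-0.01,0.01,-0.002,-0.001,0.027,0.558,-0.08,-0.01,0.01,-0.002,-0.001,0.027,0.558,-0.08,-0.01,0.01,-0.002,-0.001,0.027,0.558,-0.08,-0.01,0.01]'

```text
clock: 32.0
position: [0.4872, 0.1629, 0.2999]
ee_rot: [0.753, 0.658, -0.0, 0.001]
ft_force: [1.1, -0.3, -0.9]
grip_width: 0.21
grasp_force: 49.9
```

```bash
python3 - <<'E'
from h import *
o=manip.get_obs(); print(T()[:3,3],o["grip_width"]*85.4,o["grasp_force"])
p=shot("wrist")
print([(round(d["conf"],2),np.round(w(p,d["position"]),3)) for d in manip.tip_of(p,"marker1")])
x,y=case(-69,4); print(x,y); go(x,y,.1985,82.44)
E
```

```text
[0.48724373 0.16291259 0.29989626] 17.966368590233767 49.91525888442993
[(0.87, array([0.542, 0.189, 0.034])), (0.72, array([0.626, 0.177, 0.031])), (0.25, array([0.545, 0.239, 0.032]))]
0.4870260308925731 0.16464317130164552
[0.0013, 0.0015, -0.0022, 0.0016, -0.0006, 0.1018]
```

Call:
move_arm --plan '[0.001,0.001,-0.002,0.001,0,0.04,0.01,0.001,0.001,-0.002,0.001,0,0.07,0.01,0.001,0.001,-0.002,0.001,0,0.09,0.01,0.001,0.001,-0.002,0.001,0,0.101,0.01,0.001,0.001,-0.002,0.001,0,0.101,0.01,0.001,0.001,-0.002,0.001,0,0.101,0.01]'

```text
clock: 32.85
position: [0.4878, 0.1655, 0.2006]
ee_rot: [0.752, 0.66, 0.001, 0.001]
ft_force: [0.7, -0.2, -0.9]
grip_width: 0.212
grasp_force: 49.9
```

```bash
python3 chk.py -69 w9.png
```

```text
[0.48780787 0.16549234 0.20062383] 18.084244372070764 49.91111218929291 [ 0.71122023 -0.24180209 -0.90512179]
```

View pics/w9.png

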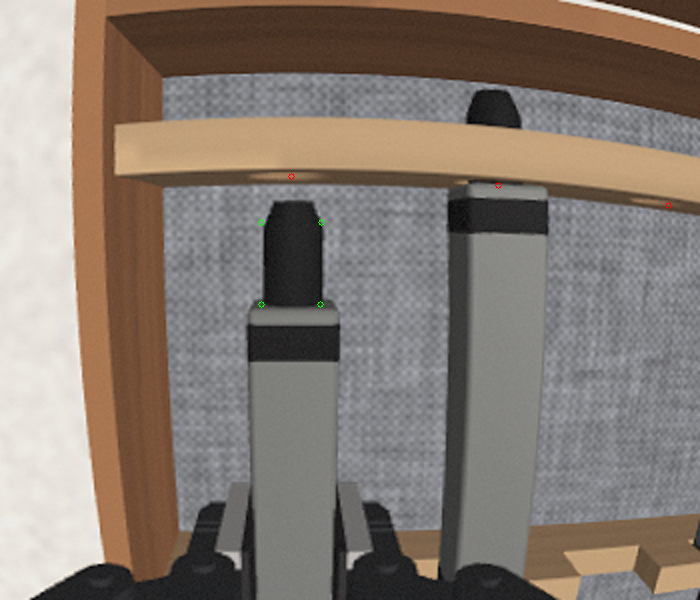

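The same ~1 mm offset shows here, and z is 2 mm high. I correct both while sliding. The marker in hole 2 shows home.

Call:
move_arm --plan '[-0.002,0,0,0,-0.001,0.002,0.01,-0.002,0,0,0.005,-0.001,0.002,0.01,-0.002,0,0,0.01,-0.001,0.002,0.01,-0.002,0,0,0.014,-0.001,0.002,0.01,-0.002,0,0,0.018,-0.001,0.002,0.01,-0.002,0,0,0.022,-0.001,0.002,0.01,-0.002,0,0,0.025,-0.001,0.002,0.01,-0.002,0,0,0.028,-0.001,0.002,0.01,-0.002,0,0,0.029,-0.001,0.002,0.01,-0.002,0,0,0.03,-0.001,0.002,0.01,-0.002,0,0,0.031,-0.001,0.002,0.01,-0.002,0,0,0.031,-0.001,0.002,0.01]'

```text
clock: 34.4
position: [0.4904, 0.1941, 0.1977]
ee_rot: [0.752, 0.659, -0.001, 0.002]
ft_force: [-5.3, -12.6, 11.2]
grip_width: 0.211
grasp_force: 51.6
```

Call:
move_arm --plan '[0,0,0,0.001,0,0,0.01,0,0,0,-0.001,0,-0.001,0.036,0,0,0,-0.001,0,-0.001,0.036,0,0,0,-0.001,0,-0.001,0.036,0,0,0,-0.001,0,-0.03,0.036,0,0,0,-0.001,0,-0.08,0.036,0,0,0,-0.001,0,-0.12,0.036,0,0,0,-0.001,0,-0.12,0.036]'

```text
clock: 35.4
position: [0.4906, 0.1962, 0.3207]
ee_rot: [0.751, 0.66, 0.003, 0.002]
ft_force: [-0.2, -0.3, -0.1]
grip_width: 0.421
grasp_force: 0.0
```

```bash
python3 - <<'E'
from h import *
p=shot("wrist")
print([(round(d["conf"],2),np.round(w(p,d["position"]),3)) for d in manip.tip_of(p,"marker1")],case(-69,33))
p=shot("top")
for s in sil(p,"eraser",.016): print("er",s)
for s in sil(p,"marker1",.014): print(s)
go(.581,-.370,.25,108.)
E
```

```text
[(0.92, array([0.627, 0.177, 0.032])), (0.86, array([0.492, 0.193, 0.033])), (0.8, array([0.537, 0.188, 0.034]))] [0.4908414  0.19339109]
er (0.53, array([ 581., -369.]), array([65., 30.]), -70.5, (400, 195), array([170., 163., 149.]))
(0.83, array([ 441., -660.]), array([143.,  23.]), 11.4, (490, 244), array([166.5,  82.5, 101. ]))
(0.82, array([631., 181.]), array([157.,  26.]), 81.8, (237, 172), array([71., 71., 68.]))
(0.6, array([ 334., -351.]), array([143.,  22.]), -15.2, (393, 271), array([172.,  78.,   0.]))
(0.6, array([ 324., -156.]), array([149.,  23.]), -4.6, (332, 272), array([146.,  14.,  11.]))
(0.58, array([540., 173.]), array([103.,  27.]), 81.9, (235, 198), array([76.5, 77. , 75. ]))
(0.48, array([490., 173.]), array([93., 29.]), 79.3, (233, 213), array([78., 79., 75.]))
[0.0008, 0.0007, -0.4439, -0.5485, 0.1636, 0.0669]
```

All three markers are home. Going to the eraser.

Call:
move_arm --plan '[0,0,-0.444,-0.5485,0.1636,0.067,0.06,0,0,-0.444,-0.5485,0.1636,0.067,0.06,0,0,-0.444,-0.5485,0.1636,0.067,0.06,0,0,-0.444,-0.5485,0.1636,0.067,0.06,0,0,-0.444,-0.5485,0.1636,0.067,0.06,0,0,-0.444,-0.5485,0.1636,0.067,0.06,0,0,-0.444,-0.5485,0.1636,0.067,0.06,0,0,-0.444,-0.5485,0.1636,0.067,0.06,0,0,-0.444,-0.5485,0.1636,0.067,0.06,0,0,-0.444,-0.5485,0.1636,0.067,0.06,0,0,-0.444,-0.5485,0.1636,0.067,0.06,0,0,-0.444,-0.5485,0.1636,0.067,0.06]'

```text
clock: 37.15
position: [0.5816, -0.3683, 0.2503]
ee_rot: [0.587, 0.809, 0.001, 0.0]
ft_force: [0.1, 0.9, 0.3]
grip_width: 0.708
grasp_force: 0.0
```

```bash
python3 - <<'E'
from h import *
p=shot("wrist"); print(T()[:3,3])
for s in sil(p,"eraser",.016): print("er",s)
print([(round(d["conf"],2),np.round(w(p,d["position"]),3)) for d in manip.tip_of(p,"eraser")])
p=shot("top")
for s in sil(p,"eraser",.016): print("er",s)
go(.581,-.370,.172,108.5)
E
```

```text
[ 0.58170099 -0.36796805  0.25076669]
er (0.76, array([ 582., -369.]), array([63., 28.]), -70.7, (317, 217), array([167., 161., 151.]))
[(0.73, array([ 0.583, -0.376, -0.003]))]
er (0.49, array([ 578., -361.]), array([49., 32.]), -72.4, (397, 196), array([174., 168., 153.]))
[0.0028, 0.0013, -0.0075, -0.0008, -0.0011, 0.0795]
```

Call:
move_arm --plan '[0.003,0.001,-0.01,-0.002,0,0.04,0.06,0.003,0.001,-0.01,-0.002,0,0.079,0.06,0.003,0.001,-0.01,-0.002,0,0.079,0.06,0.003,0.001,-0.01,-0.002,0,0.079,0.015,0.003,0.001,-0.01,-0.002,0,0.079,0.015,0.003,0.001,-0.01,-0.002,0,0.079,0.015,0.003,0.001,-0.01,-0.002,0,0.079,0.015,0.003,0.001,-0.01,-0.002,0,0.079,0.015,0.003,0.001,-0.01,-0.002,0,0.04,0.015,0.003,0.001,-0.01,-0.002,0,-0.02,0.015,0.003,0.001,-0.01,-0.002,0,-0.05,0.015,0.003,0.001,-0.01,-0.002,0,-0.05,0.015]'

```text
clock: 38.9
position: [0.5824, -0.3718, 0.3046]
ee_rot: [0.584, 0.812, -0.0, 0.002]
ft_force: [-0.1, -0.7, -1.2]
grip_width: 0.316
grasp_force: 50.3
```

```bash
python3 - <<'E'
from h import *
o=manip.get_obs(); print(T()[:3,3],o["grip_width"]*85.4,o["grasp_force"])
p=shot("wrist")
print([(round(d["conf"],2),np.round(w(p,d["position"]),3)) for d in manip.tip_of(p,"eraser")])
x,y=case(0,-82); print(x,y); go(x,y,.30,82.44)
E
```

```text
[ 0.58238535 -0.37176367  0.30463334] 27.00312031722112 50.32082498073578
[(0.59, array([ 0.58 , -0.376,  0.129]))]
0.5441117225544327 0.07031277425230048
[-0.001, 0.0002, 0.4561, 0.4308, 0.1053, 0.0007]
```

Call:
move_arm --plan '[-0.001,0,0.456,0.431,0.105,0,0.015,-0.001,0,0.456,0.431,0.105,0,0.015,-0.001,0,0.456,0.431,0.105,0,0.015,-0.001,0,0.456,0.431,0.105,0,0.015,-0.001,0,0.456,0.431,0.105,0,0.015,-0.001,0,0.456,0.431,0.105,0,0.015,-0.001,0,0.456,0.431,0.105,0,0.015,-0.001,0,0.456,0.431,0.105,0,0.015,-0.001,0,0.456,0.431,0.105,0,0.015,-0.001,0,0.456,0.431,0.105,0,0.015,-0.001,0,0.456,0.431,0.105,0,0.015]'

```text
clock: 40.38
position: [0.5443, 0.0688, 0.3007]
ee_rot: [0.753, 0.658, -0.0, 0.0]
ft_force: [0.2, -0.3, -1.4]
grip_width: 0.317
grasp_force: 50.3
```

```bash
python3 - <<'E'
from h import *
o=manip.get_obs(); t=T(); print(t[:3,3],o["grip_width"]*85.4,o["grasp_force"])
p=shot("wrist")
print([(round(d["conf"],2),np.round(w(p,d["position"]),3)) for d in manip.tip_of(p,"eraser")])
print([(round(d["conf"],2),np.round(w(p,d["position"]),3)) for d in manip.tip_of(p,"end_space")])
for s in sil(p,"eraser",t[2,3]-.172+.016): print("er",s)
x,y=case(0,-82); print(x,y); go(x,y,.180,82.44)
E
```

```text
[0.54426626 0.06875552 0.30071391] 27.098483060777745 50.31339168548584
[(0.74, array([0.543, 0.067, 0.127]))]
[(0.91, array([0.542, 0.07 , 0.005]))]
er (0.6, array([545., 157.]), array([65., 11.]), 84.8, (288, 72), array([127., 127., 124.]))
er (0.57, array([544.,  72.]), array([64., 27.]), 82.4, (316, 260), array([233., 227., 219.]))
0.5441117225544327 0.07031277425230048
[0.0006, 0.0, -0.0008, 0.0005, -0.0002, 0.121]
```

Call:
move_arm --plan '[0,0,0,0,0,0.05,0.015,0,0,0,0,0,0.085,0.015,0,0,0,0,0,0.105,0.015,0,0,0,0,0,0.115,0.015,0,0,0,0,0,0.12,0.015,0,0,0,0,0,0.12,0.015,0,0,0,0,0,0.12,0.015]'

```text
clock: 41.45
position: [0.5445, 0.0703, 0.1819]
ee_rot: [0.752, 0.659, 0.001, 0.001]
ft_force: [-0.6, -0.5, -0.2]
grip_width: 0.313
grasp_force: 50.3
```

Call:
move_arm --plan '[0,0,0,0,0,0.0015,0.015,0,0,0,0,0,0.0025,0.015,0,0,0,0,0,0.0025,0.015,0,0,0,0,0,0.0025,0.05,0,0,0,0,0,0.0025,0.05,0,0,0,0,0,0.0025,0.05,0,0,0,0,0,-0.03,0.05,0,0,0,0,0,-0.08,0.05,0,0,0,0,0,-0.14,0.05,0,0,0,0,0,-0.2,0.05,0,0,0,0,0,-0.26,0.05,0,0,0,0,0,-0.3,0.05]'

```text
clock: 42.95
position: [0.5437, 0.0706, 0.4841]
ee_rot: [0.752, 0.659, 0.001, 0.001]
ft_force: [-0.5, -0.1, -0.5]
grip_width: 0.583
grasp_force: 0.0
```

Call:
move_arm --plan '[0,0,0,0,0,-0.06,0.085,0,0,0,0,0,-0.06,0.085,0,0,0,0,0,-0.06,0.085]'

```text
clock: 43.32
position: [0.5439, 0.0702, 0.5405]
ee_rot: [0.752, 0.659, -0.0, 0.0]
ft_force: [0.7, -0.4, -1.0]
grip_width: 0.996
grasp_force: 0.0
```

```bash
python3 - <<'E'
from h import *
o=manip.get_obs(); t=T(); print(t[:3,3],o["grip_width"]*85.4)
for n in ("wrist","top","side"):
  p=shot(n)
  if n=="wrist": save(p,"w10.png")
  for l in ("eraser","marker1","lid_bar","end_space"):
    print(n,l,[(round(d["conf"],2),np.round(w(p,d["position"]),3)) for d in manip.tip_of(p,l)])
E
```

```text
[0.543893   0.07024442 0.54046497] 85.049746573357
wrist eraser [(0.91, array([0.542, 0.069, 0.006]))]
wrist marker1 [(0.93, array([0.536, 0.191, 0.033])), (0.73, array([ 0.326, -0.16 ,  0.009])), (0.66, array([0.626, 0.177, 0.033])), (0.6, array([0.489, 0.192, 0.032])), (0.29, array([0.587, 0.234, 0.039]))]
wrist lid_bar []
wrist end_space [(0.74, array([0.54 , 0.073, 0.005])), (0.26, array([0.496, 0.245, 0.031]))]
top eraser [(0.67, array([0.546, 0.068, 0.005]))]
top marker1 [(0.74, array([ 0.335, -0.354,  0.006])), (0.49, array([ 0.33 , -0.158,  0.007]))]
top lid_bar [(0.63, array([0.567, 0.271, 0.333]))]
top end_space [(0.74, array([0.543, 0.069, 0.006]))]
side eraser []
side marker1 [(0.89, array([ 0.446, -0.662,  0.008])), (0.7, array([ 0.332, -0.351,  0.008])), (0.67, array([ 0.331, -0.161,  0.006])), (0.47, array([0.495, 0.193, 0.032])), (0.43, array([0.541, 0.186, 0.033])), (0.4, array([0.628, 0.18 , 0.028]))]
side lid_bar [(0.78, array([0.571, 0.271, 0.329]))]
side end_space [(0.78, array([0.544, 0.07 , 0.006]))]
```

View pics/w10.png

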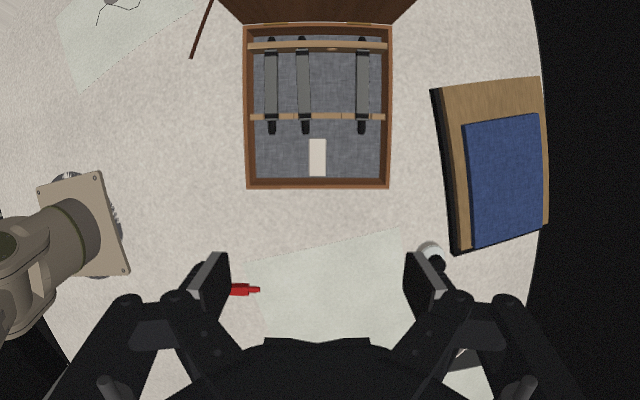

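The eraser lies flat at (317,157), the three markers are at (271,85), (303,85) and (361,85), and the table has no grey markers left. Now the lid.

```bash
python3 -c "
from h import *
go(.572,.277,.565,82.44)"
```

```text
[0.0006, 0.0, 0.0, 0.2086, 0.0007, -0.024]
```

Call:
move_arm --plan '[0,0,0,0,0,-0.024,0.085,0,0,0,0.06,0,-0.024,0.085,0,0,0,0.12,0.0005,-0.024,0.085,0,0,0,0.18,0.0005,-0.024,0.085,0,0,0,0.2085,0.0005,-0.024,0.085,0,0,0,0.2085,0.0005,-0.024,0.085,0,0,0,0.2085,0.0005,0,0.085,0,0,0,0.2085,0.0005,0.03,0.085,0,0,0,0.2085,0.0005,0.048,0.085,0,0,0,0.2085,0.0005,0.048,0.085,0,0,0,0.2085,0.0005,0.048,0.085]'

```text
clock: 45.45
position: [0.572, 0.2767, 0.4943]
ee_rot: [0.752, 0.659, 0.001, 0.0]
ft_force: [-0.6, -0.0, -0.6]
grip_width: 1.0
grasp_force: 0.0
```

Call:
move_arm --plan '[0,0,0,0,0,0,0.03,0,0,0,0,0,0,0.03,0,0,0,0,0,0,0.03,0,0,0,0,0,0,0.03,0,0,0,0,0,0,0.03,0,0,0,0,0,0,0.03]' --squeeze 40

```text
clock: 46.2
position: [0.5718, 0.277, 0.4935]
ee_rot: [0.752, 0.659, 0.001, 0.0]
ft_force: [-1.2, -0.5, 5.7]
grip_width: 0.383
grasp_force: 40.6
```

```bash
python3 - <<'E'
from h import *
t=T(); o=manip.get_obs(); print(t[:3,3],o["grip_width"]*85.4,o["grasp_force"],o["ft_force"])
p=shot("top"); print([(round(d["conf"],2),np.round(w(p,d["position"]),3)) for d in manip.tip_of(p,"lid_bar")])
r=.27;th0=1.575
for th in np.linspace(th0,0,25)[1:]:
    print(round(th,2),np.round([(np.cos(th0)-np.cos(th))*r,-(np.sin(th)-np.sin(th0))*r],4))
E
```

```text
[0.57180717 0.27700095 0.4934871 ] 32.67510965099158 40.55574417114258 [-1.16570435 -0.50388357  5.66082572]
[(0.91, array([0.57 , 0.274, 0.33 ]))]
1.51 [-0.0177  0.0005]
1.44 [-0.0353  0.0022]
1.38 [-0.0528  0.005 ]
1.31 [-0.0701  0.009 ]
1.25 [-0.0871  0.014 ]
1.18 [-0.1037  0.0202]
1.12 [-0.1198  0.0275]
1.05 [-0.1355  0.0358]
0.98 [-0.1505  0.0451]
0.92 [-0.165   0.0554]
0.85 [-0.1787  0.0666]
0.79 [-0.1917  0.0787]
0.72 [-0.2038  0.0916]
0.66 [-0.2151  0.1053]
0.59 [-0.2254  0.1196]
0.52 [-0.2348  0.1347]
0.46 [-0.2431  0.1503]
0.39 [-0.2505  0.1664]
0.33 [-0.2567  0.183 ]
0.26 [-0.2619  0.1999]
0.2 [-0.2659  0.2172]
0.13 [-0.2688  0.2347]
0.07 [-0.2706  0.2523]
0.0 [-0.2711  0.27  ]
```

Call:
move_arm --plan '[0,0,0,-0.018,0,0.0005,0.03,0,0,0,-0.035,0,0.002,0.03,0,0,0,-0.053,0,0.005,0.03,0,0,0,-0.07,0,0.009,0.03,0,0,0,-0.087,0,0.014,0.03,0,0,0,-0.1035,0,0.02,0.03,0,0,0,-0.12,0,0.0275,0.03,0,0,0,-0.1355,0,0.036,0.03,0,0,0,-0.1505,0,0.045,0.03,0,0,0,-0.165,0,0.0555,0.03,0,0,0,-0.1785,0,0.0665,0.03,0,0,0,-0.1785,0,0.0665,0.03]'

```text
clock: 47.8
position: [0.5485, 0.0973, 0.4255]
ee_rot: [0.753, 0.658, -0.001, 0.001]
ft_force: [0.8, -4.3, 4.3]
grip_width: 0.384
grasp_force: 43.6
```

```bash
python3 - <<'E'
from h import *
t=T(); o=manip.get_obs(); print(t[:3,3],o["grip_width"]*85.4,o["grasp_force"],o["ft_force"])
p=shot("wrist"); print([(round(d["conf"],2),np.round(w(p,d["position"]),3)) for d in manip.tip_of(p,"lid_bar")])
E
```

```text
[0.54852388 0.09729914 0.4254772 ] 32.78472810990746 43.649715185165405 [ 0.82818004 -4.27361383  4.2969189 ]
[(0.61, array([0.549, 0.096, 0.26 ]))]
```

Following the arc; relative steps from (−0.1785, 0.0665).

Call:
move_arm --plan '[0,0,0,-0.013,0,0.012,0.03,0,0,0,-0.025,0,0.025,0.03,0,0,0,-0.0365,0,0.039,0.03,0,0,0,-0.047,0,0.053,0.03,0,0,0,-0.0565,0,0.068,0.03,0,0,0,-0.0645,0,0.084,0.03,0,0,0,-0.072,0,0.1,0.03,0,0,0,-0.078,0,0.1165,0.03,0,0,0,-0.0835,0,0.1335,0.03,0,0,0,-0.0875,0,0.1505,0.03,0,0,0,-0.09,0,0.168,0.03,0,0,0,-0.09,0,0.168,0.03]'

```text
clock: 49.4
position: [0.5368, 0.0084, 0.2573]
ee_rot: [0.753, 0.658, -0.001, 0.001]
ft_force: [4.7, -8.6, -0.3]
grip_width: 0.385
grasp_force: 45.8
```

Call:
move_arm --plan '[0,0,0,-0.001,0,0.008,0.03,0,0,0,-0.002,0,0.017,0.03,0,0,0,-0.0025,0,0.026,0.03,0,0,0,-0.0025,0,0.032,0.03,0,0,0,-0.0025,0,0.035,0.03,0,0,0,-0.0025,0,0.036,0.03]'

```text
clock: 50.15
position: [0.5367, 0.0064, 0.2249]
ee_rot: [0.753, 0.658, -0.001, 0.002]
ft_force: [-13.7, -11.0, 42.6]
grip_width: 0.384
grasp_force: 50.7
```

```bash
python3 - <<'E'
from h import *
t=T(); o=manip.get_obs(); print(t[:3,3],o["grip_width"]*85.4,o["grasp_force"],o["ft_force"])
for n in ("wrist","side"):
  p=shot(n); print([(round(d["conf"],2),np.round(w(p,d["position"]),3)) for d in manip.tip_of(p,"lid_bar")])
E
```

```text
[0.53674411 0.00644725 0.22490358] 32.75624007516247 50.707674622535706 [-13.69641719 -11.02676159  42.57484111]
[(0.96, array([0.535, 0.007, 0.063]))]
[(0.82, array([0.538, 0.009, 0.062]))]
```

Lid resists with 43 N at the shut level (bar z 0.063). Releasing and lifting straight away from the bar.

Call:
move_arm --plan '[0,0,0,0,0,0,0.085,0,0,0,0,0,0,0.085,0,0,0,0,0,0,0.085,0,0,0,0,0,0,0.085,0,0,0,0,0,-0.03,0.085,0,0,0,0,0,-0.08,0.085,0,0,0,0,0,-0.14,0.085,0,0,0,-0.05,0,-0.2,0.085,0,0,0,-0.1,0,-0.24,0.085,0,0,0,-0.1,0,-0.24,0.085]'

```text
clock: 51.6
position: [0.5229, -0.0939, 0.465]
ee_rot: [0.754, 0.657, 0.001, 0.002]
ft_force: [1.2, -0.2, -1.3]
grip_width: 0.994
grasp_force: 0.0
```

```bash
python3 - <<'E'
from h import *
for n in ("wrist","side","top"):
  p=shot(n)
  if n=="side": cv2.imwrite("pics/end.png",cv2.cvtColor(cv2.resize(p["color"][90:320,200:440],None,fx=2.4,fy=2.4),cv2.COLOR_RGB2BGR))
  for l in ("lid_bar","marker1","eraser"): print(n,l,[(round(d["conf"],2),np.round(w(p,d["position"]),3)) for d in manip.tip_of(p,l)])
E
```

```text
wrist lid_bar [(0.62, array([0.537, 0.008, 0.063]))]
wrist marker1 [(0.95, array([ 0.331, -0.352,  0.012])), (0.59, array([ 0.324, -0.159,  0.007]))]
wrist eraser [(0.18, array([0.539, 0.006, 0.062]))]
side lid_bar [(0.85, array([0.538, 0.008, 0.063]))]
side marker1 [(0.94, array([ 0.447, -0.662,  0.01 ])), (0.79, array([ 0.33 , -0.353,  0.006])), (0.65, array([0.591, 0.229, 0.032])), (0.62, array([ 0.329, -0.162,  0.006]))]
side eraser [(0.37, array([0.614, 0.415, 0.011]))]
top lid_bar [(0.64, array([0.534, 0.007, 0.068]))]
top marker1 [(0.5, array([ 0.328, -0.159,  0.008]))]
top eraser [(0.61, array([0.633, 0.228, 0.032]))]
```

View pics/end.png

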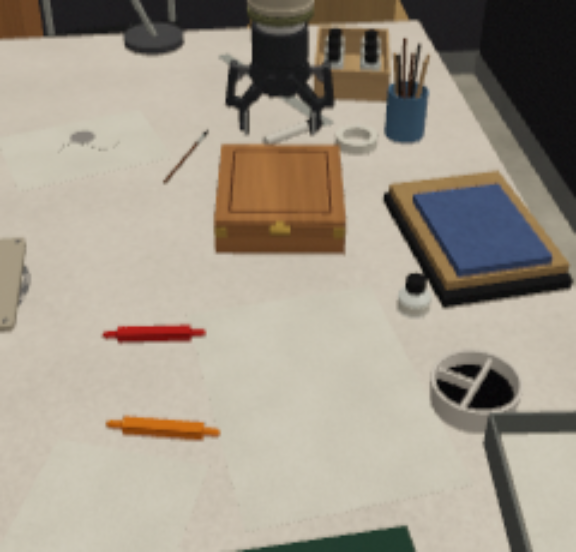

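The picture shows the case shut at (280,195), with the bottle, pen and look-alikes untouched.

```bash
python3 -c "
from workcell import manip
print(manip.hand_in())"
```

```text
the job is handed in; nothing more can be done
None
```

I put the three grey markers in holes 1, 2 and 4, each pushed home against the rail, laid the eraser flat in the end space, shut the lid fully, left everything else alone, and handed the job in at about 52 s; it returned no verdict.

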